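Refill the spacer tub at the board inspection bench

ROBOT

A 7-joint arm with a two-finger parallel gripper is mounted at the origin on the work surface. World frame = base frame: x ahead of the robot, y to its left, z up, the work surface at z = 0. Lengths are in m, angles in rad, forces in N, time in s.
With the tool pointing down it reaches from about 0.35 to 0.9 m from the base axis. Payload 8.1 kg.
Tool frame: the origin (TCP) lies at the very end of the fingers, on their centre line; the grasp point (between the pads) lies 19 mm behind it; z points along the fingers, y is the line along which they close (so a half turn about z gives the same grasp; the last joint's range is limited). The gripper opens to 92 mm and grips with 3 to 60 N. Pads are 19 mm wide; open, the fingers measure 130 mm over their backs; the gripper's body (75 mm by 190 mm) begins 47 mm behind the grasp point.
Start: joints at [-1.348, 0.434, 0.025, 1.573, -0.012, 1.134, -0.075], TCP at [0.2, 0.592, 0.227] pointing down, gripper open.
Joint ranges: [-2.62, 2.62], [-0.44, 2.09], [-1.27, 1.32], [0.08, 2.57], [-1.32, 4.46], [0.12, 2], [-2.74, 2.74]. Speed limits (rad/s): [2.22, 2.22, 3.01, 3.01, 3.14, 3.14, 3.14].

INTERFACE

Orientations are given as a rotation vector (axis times angle).
In Python, from cell import observe, get_image, sign_off, find_in, trace, place_of gives the robot as it stands. The module is installed in compiled form; this text tells all that it offers.
- The arm moves only by the shell command python3 -m handwheel 'ROWS' [OPENING] [FORCE]. ROWS is JSON, a list of rows, each a list of 6 numbers: the shift along the tool's x, y, z each as a share of 0.02 m, from -1 to 1, then the turn, a rotation vector about the tool's x, y, z each as a share of 4 degrees, from -1 to 1. A call has 1 to 8 rows; each row shifts and turns the commanded pose from where the row before left it, along the tool's axes as they then stand; what a row does not reach is not made up. A row lasts 1/12 s, in which the tool goes at most 41.7 mm and 7.16 degrees, less where a joint would pass 70% of its speed; a pose out of reach is approached as far as the arm can. A call with a number of a shift or a turn outside -1 to 1 is refused whole. A call with a gripper value outside its range is refused whole. OPENING is the opening, from 0 (shut) to 1 (fully open), set as the call begins (- or left out, the last holds). The fingers move at their own pace and stop on an object; FORCE is the grip in N (left out, the last holds). Time passes only in rows, so rows that do not move let the fingers close. It gives the time, the measured TCP pose, the force, the opening and the grip force at its end, in the units of the state.
- observe(): the state, without advancing time (a new reading comes with each control period).
- get_image(name): name is "scene" or "top" or "wrist"; returns a dict with "image" (400x640x3 uint8, red, green, blue), "fx", "fy", "cx", "cy" (pixels), "position" and "orientation" of the camera in the world. Camera axes: x right, y down, z forward; pixel columns grow to the right and rows downward; lengths in m; the calibration is good to about 2 mm. A picture is of the moment at which its call begins. There is no depth.
- sign_off(): hands the job in; it is judged then, once.
Trained networks look in the newest picture that a camera, given by its name, has taken for a name from the list of things; names that differ only in an ending like _2 or _b are one class to them, and where a whole thing is asked for, a point or a joint stands for the part that bears it (a point fixed in the world has none). Each returns a list of dicts, best first, with "score" (0 to 1); they miss things now and then, are a little off and sometimes report something else, mostly with a low value. They report only what shows in the picture. A call takes as long as a camera call. They do not tell look-alikes from the thing itself.
- find_in(label, camera): "rect" ([centre column, centre row, width, height] as shares, 0 to 1, of the picture: columns of its width, rows of its height, round what is visible of it).
- trace(label, camera): "region" (400x640 bool, what is visible of it) and "rect" ([centre column, centre row, width, height] as shares, 0 to 1, of the picture: columns of its width, rows of its height, round what is visible of it).
- place_of(label, camera): "point" ([column, row] as shares, 0 to 1, of the picture: columns of its width, rows of its height: a listed point, or the origin of a listed thing).
The state is a dict: "clock": time; "joints": joint angles; "dq": joint speeds; "joint_efforts": joint torques, N m; "position": TCP position; "ee_rot": TCP orientation; "force": force on the tool from outside, world axes, zero at the start; "ft_torque": the same for the moment, N m; "width": opening from 0.0 (shut) to 1.0 (fully open); "gripper_force": force on a finger pad.
Only numpy, scipy, OpenCV 4.12 (cv2) and the standard library are available. Lean on these libraries where they do the work, as an engineer would, in place of code of your own. Each camera call takes 0.05 s, during which the arm holds its last target. There are 200 camera calls.

TASK

Lift the lid off the grey parts tub by its knob and lay it flat on the bench, knob up, clear of the tub. Then pick up the steel cup and pour all eight brass spacers from it into the tub, and stand the empty cup upright back on the bench. Leave the stack of circuit boards, the dispenser bottle and the brush undisturbed, and spill nothing.

Things in the scene. Friction and masses are not known exactly. Their poses are not given: they have to be found in the camera images.
- tub: Loose round open parts tub of grey plastic, 0.45 kg, 58 mm high; outer radius 56 mm at the foot and 62 mm at the rim, wall 4 mm, floor 5 mm thick. Stands on the bench, at the start closed by the lid. Origin: centre of its underside, z up.
- lid: Loose flat grey plastic lid, 90 g, resting on the tub. A disc of radius 65 mm from z = 6 to 11 mm with a centring plug of radius 50 mm below it (z = 0 to 6 mm), which hangs inside the tub's mouth; on top a round knob (see lid_knob). Origin: centre of the plug's underside, z up; lying on the bench the origin is at bench height.
- lid_knob (a point): Grip point of the lid's black knob, on the lid's axis 30 mm above its origin. The knob's head is a cylinder 28 mm in diameter, from 21 to 39 mm above the lid's origin, on an 18 mm neck.
- cup: Loose straight-sided round steel cup, 0.16 kg, no handle: outer diameter 64 mm, height 78 mm, wall 3 mm, floor 4 mm thick. It holds the eight spacers. Origin: centre of its underside, z along its axis to the mouth.
- cup_mouth (a point): Centre of the cup's mouth, on its axis 78 mm above its origin, in the plane of the rim.
- boards: Bystander: stack of three green circuit boards with chips, 130 x 100 mm, 37 mm high, lying on the bench; do not disturb. Origin: centre of its underside.
- dispenser: Bystander: white plastic dispenser bottle with black cap, 56 mm in diameter, 120 mm tall, upright; do not disturb. Origin: centre of its underside.
- brush: Bystander: cleaning brush about 170 mm long lying on the bench along its own x; do not disturb. Origin: underside, near the middle of its length.
- spacer1: Brass spacer 1 of 8, all alike: a round piece 14 mm in diameter and 14 mm long, 15 g. At the start it stands in the cup. Origin: its centre, z along its axis.
- spacer2: Brass spacer 2 of 8, all alike: a round piece 14 mm in diameter and 14 mm long, 15 g. At the start it stands in the cup. Origin: its centre, z along its axis.
- spacer3: Brass spacer 3 of 8, all alike: a round piece 14 mm in diameter and 14 mm long, 15 g. At the start it stands in the cup. Origin: its centre, z along its axis.
- spacer4: Brass spacer 4 of 8, all alike: a round piece 14 mm in diameter and 14 mm long, 15 g. At the start it stands in the cup. Origin: its centre, z along its axis.
- spacer5: Brass spacer 5 of 8, all alike: a round piece 14 mm in diameter and 14 mm long, 15 g. At the start it stands in the cup. Origin: its centre, z along its axis.
- spacer6: Brass spacer 6 of 8, all alike: a round piece 14 mm in diameter and 14 mm long, 15 g. At the start it stands in the cup. Origin: its centre, z along its axis.
- spacer7: Brass spacer 7 of 8, all alike: a round piece 14 mm in diameter and 14 mm long, 15 g. At the start it stands in the cup. Origin: its centre, z along its axis.
- spacer8: Brass spacer 8 of 8, all alike: a round piece 14 mm in diameter and 14 mm long, 15 g. At the start it stands in the cup. Origin: its centre, z along its axis.
Not all that is in view belongs to the job. There is more than one size of the cup; the job needs the smallest.

How it is judged:
By the outcome, as a careful person would: the job done as asked, in the order asked, and still so for the second after the job is handed in, with the robot touching nothing.
It also fails if it takes over 61 s, if anything falls off the work surface, if the arm or the gripper's body presses on something with over 40 N, if the wrist force passes 120 N, or if a joint passes its speed limit or range.

## Working session

There is one attempt and no reset: what is moved stays moved. The work goes in short steps, Python scripts to look and compute and a shell command to move; the robot and the scene stay as the last step left them, time stands still between calls to the robot, and variables do not carry over. Pictures are saved under pics/ and viewed, at most 10 in all, crops included, and the job is handed in when it is done.

```bash
mkdir -p pics; cat > h.py <<'E'
import numpy as np, cv2
from scipy.spatial.transform import Rotation as R
from cell import *
def Rm(o):
    o=np.array(o,float)
    return o if o.shape==(3,3) else (R.from_rotvec(o).as_matrix() if o.size==3 else R.from_quat(o).as_matrix())
def ray(c,u,v,z):
    d=Rm(c["orientation"])@np.array([(u-c["cx"])/c["fx"],(v-c["cy"])/c["fy"],1]); p=np.array(c["position"])
    return p+d*(z-p[2])/d[2]
def save(c,n): cv2.imwrite(f"pics/{n}.png",c["image"][:,:,::-1])
E
python3 - <<'E'
from h import *
s=observe(); print(s)
for n in ["top","scene"]:
    c=get_image(n); save(c,n+"0"); print(n,{k:v for k,v in c.items() if k!="image"})
    for l,z in [("lid_knob",.082),("lid",.052),("tub",0),("cup",0),("cup_mouth",.078),("boards",0),("dispenser",0),("brush",0)]:
        for r in place_of(l,n)[:4]:
            u,v=r["point"][0]*640,r["point"][1]*400
            print(n,l,round(r["score"],2),round(u),round(v),ray(c,u,v,z).round(3))
E
```

```text
{'clock': 0.0, 'joints': array([-1.34756678,  0.43521642,  0.02498268,  1.57407376, -0.01158321,
        1.13400565, -0.07513237]), 'dq': array([-1.07160567e-03, -1.79569487e-03, -1.96122640e-04,  4.37947396e-05,
        9.60991224e-04, -1.48708998e-03, -1.02003187e-03]), 'joint_efforts': array([-1.17816533e-03, -6.67853451e+01,  9.84041020e-01, -3.14449561e+01,
       -6.07503718e-02,  4.31913813e-02,  1.84546111e-04]), 'position': array([0.19996291, 0.59161885, 0.2259582 ]), 'ee_rot': array([-5.09696225e-01, -3.09987493e+00,  2.44366060e-03]), 'force': array([ 0.19810387,  0.58501069, -0.66297242]), 'ft_torque': array([0.01553514, 0.05666664, 0.01963815]), 'gripper_force': 0.0, 'width': 1.0012851972189913}
top {'fx': 514.1968925702027, 'fy': 514.1968925702027, 'cx': 322.7066771984887, 'cy': 200.37781242533381, 'position': array([ 0.35824987, -0.02502061,  1.35811769]), 'orientation': array([-2.17022141,  2.1151669 , -0.17227749])}
top lid_knob 0.97 251 212 [0.524 0.15  0.082]
top lid_knob 0.33 385 230 [ 0.488 -0.187  0.082]
top lid 0.78 254 211 [0.531 0.146 0.052]
top tub 0.29 389 
[... 776 characters left out ...]
-1.55047372, -1.70202935,  0.93552445])}
scene lid_knob 0.77 364 196 [0.547 0.16  0.082]
scene lid_knob 0.49 321 257 [0.856 0.05  0.082]
scene lid 0.69 361 198 [0.511 0.151 0.052]
scene lid 0.2 362 193 [0.482 0.156 0.052]
scene tub 0.6 359 215 [0.534 0.149 0.   ]
scene cup 0.75 263 175 [ 0.306 -0.208  0.   ]
scene cup 0.74 263 201 [ 0.478 -0.18   0.   ]
scene cup 0.57 296 188 [ 0.388 -0.077  0.   ]
scene cup_mouth 0.72 259 149 [ 0.25  -0.23   0.078]
scene cup_mouth 0.61 260 182 [ 0.485 -0.184  0.078]
scene boards 0.57 435 239 [0.641 0.381 0.   ]
scene dispenser 0.72 322 256 [0.752 0.043 0.   ]
scene dispenser 0.53 257 181 [ 0.352 -0.223  0.   ]
scene brush 0.74 188 218 [ 0.601 -0.4    0.   ]
```

View pics/top0.png

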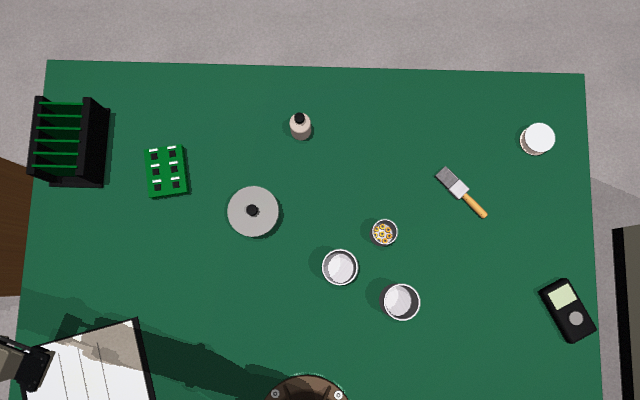

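View pics/scene0.png

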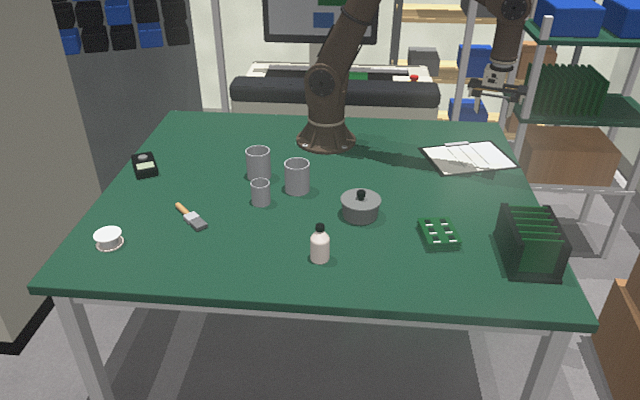

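```bash
python3 - <<'E'
from h import *
for n in ["top","scene"]:
    c=get_image(n)
    for l in ["cup","lid_knob","lid","tub","spacer1","brush"]:
        for r in trace(l,n)[:5]:
            x,y,w,h=np.array(r["rect"])*[640,400,640,400]
            print(n,l,round(r["score"],2),"c %.1f %.1f w %.1f h %.1f"%(x,y,w,h), r["region"].sum())
E
```

```text
top cup 0.75 c 381.9 233.5 w 25.0 h 28.2 293
top cup 0.68 c 340.9 267.6 w 34.1 h 38.2 1014
top cup 0.61 c 399.2 300.2 w 37.2 h 37.5 1242
top cup 0.45 c 458.0 191.6 w 53.4 h 53.0 797
top lid_knob 0.73 c 252.7 211.0 w 53.0 h 47.4 2079
top lid 0.85 c 254.1 211.0 w 49.7 h 49.5 1979
top spacer1 0.31 c 384.4 235.7 w 23.0 h 29.6 426
top brush 0.76 c 460.2 192.6 w 52.2 h 54.1 717
scene cup 0.95 c 260.2 191.8 w 18.1 h 30.0 480
scene cup 0.66 c 296.6 176.7 w 22.2 h 41.6 881
scene cup 0.6 c 258.6 161.0 w 23.7 h 34.2 762
scene cup 0.29 c 360.4 215.6 w 32.8 h 16.9 416
scene lid_knob 0.66 c 361.1 200.7 w 39.4 h 25.4 772
scene tub 0.74 c 358.7 217.2 w 34.0 h 20.0 453
scene brush 0.61 c 191.9 216.0 w 31.4 h 33.1 360
```

The top view shows the lid at (253,211), its knob at (252,210), the small cup holding spacers at (384,232) and decoy cups at (340,267) and (401,302). It also shows the dispenser at (300,127), boards at (167,171) and brush at (461,192). The scene view agrees. I'll move above the knob now.

```bash
cat >> h.py <<'E'
import json
def log():
    s=observe(); open("log.jsonl","a").write(json.dumps([list(s["joints"]),list(s["position"]),list(s["ee_rot"])])+"\n"); return s
def units(target=None,rotT=None):
    s=log(); M=Rm(s["ee_rot"]); print("t %.2f p"%s["clock"],s["position"].round(4),"z",M[:,2].round(3),"y",M[:,1].round(3),"x",M[:,0].round(3),"q",s["joints"].round(2),"w %.3f gf %.1f"%(s["width"],s["gripper_force"]),"F",s["force"].round(1))
    if target is not None: print("units",(M.T@(np.array(target)-s["position"])/.02).round(2))
    if rotT is not None: print("turn",(R.from_matrix(M.T@rotT).as_rotvec()/np.radians(4)).round(2))
E
python3 -c "from h import *;log()"
python3 -m handwheel '[[-1,-0.6,0,0,0,0],[-1,-0.6,0,0,0,0],[-1,-0.6,0,0,0,0],[-1,-0.6,0,0,0,0],[-1,-0.6,0,0,0,0],[-1,-0.6,0,0,0,0],[-1,-0.6,0,0,0,0],[-1,-0.6,0,0,0,0]]' 1 
python3 -c "from h import *;log()"
python3 -m handwheel '[[-1,-0.7,0,0,0,0],[-1,-0.7,0,0,0,0],[-1,-0.7,0,0,0,0],[-1,-0.7,0,0,0,0],[-1,-0.7,0,0,0,0],[-1,-0.7,0,0,0,0],[-0.8,-0.7,0,0,0,0],[0,0,0,0,0,0]]'
python3 - <<'E'
from h import *
units([.526,.146,.13])
c=get_image("wrist"); save(c,"w1")
for l in ["lid_knob","lid"]:
    for r in place_of(l,"wrist")[:2]: 
        u,v=np.array(r["point"])*[640,400]; print(l,r["score"],u,v,ray(c,u,v,.082 if l=="lid_knob" else .052).round(4))
E
```

```text
clock: 2.27
position: [0.3216, 0.4491, 0.2269]
ee_rot: [0.51, 3.1, 0.0]
force: [-0.2, 0.1, 0.5]
width: 1.0
gripper_force: 0.0
clock: 2.93
position: [0.4212, 0.309, 0.227]
ee_rot: [0.519, 3.097, -0.002]
force: [0.3, -0.5, 0.5]
width: 1.005
gripper_force: 0.0
t 2.93 p [0.4212 0.309  0.227 ] z [ 0.001 -0.002 -1.   ] y [ 0.326  0.945 -0.001] x [-0.945  0.326 -0.002] q [-0.85  0.27  0.14  1.83 -0.04  1.05  0.55] w 1.005 gf 0.0 F [ 0.3 -0.5  0.5]
units [-7.6  -5.99  4.87]
lid_knob 0.95 227.2 311.2 [0.5362 0.1491 0.082 ]
lid 0.8 233.024 290.72 [0.5282 0.1511 0.052 ]
```

```bash

python3 -m handwheel '[[-1,-0.8,0.5,0,0,0],[-1,-0.8,0.5,0,0,0],[-1,-0.8,0.5,0,0,0],[-1,-0.7,0.5,0,0,0],[-1,-0.7,0.5,0,0,0],[-1,-0.7,0.5,0,0,0],[-1,-0.7,0.5,0,0,0],[-0.7,-0.6,0.5,0,0,0]]' 1
python3 - <<'E'
from h import *
units([.529,.148,.067])
c=get_image("wrist"); save(c,"w2")
for l in ["lid_knob","lid"]:
    for r in place_of(l,"wrist")[:2]: 
        u,v=np.array(r["point"])*[640,400]; print(l,r["score"],u,v,ray(c,u,v,.082 if l=="lid_knob" else .052).round(4))
for r in trace("lid","wrist")[:1]: print(np.array(r["rect"])*[640,400,640,400])
c=get_image("top")
for l in ["lid_knob","lid"]:
    for r in place_of(l,"top")[:2]: 
        u,v=np.array(r["point"])*[640,400]; print(l,r["score"],u,v,ray(c,u,v,.082 if l=="lid_knob" else .052).round(4))
E
```

```text
clock: 3.75
position: [0.5281, 0.1544, 0.1463]
ee_rot: [0.508, 3.1, 0.001]
force: [0.4, 0.1, -0.0]
width: 1.004
gripper_force: 0.0
t 3.75 p [0.5281 0.1544 0.1463] z [ 0.001  0.    -1.   ] y [0.319 0.948 0.001] x [-0.948  0.319 -0.001] q [-0.53  0.4   0.2   1.87 -0.1   0.88  0.96] w 1.004 gf 0.0 F [ 0.4  0.1 -0. ]
units [-0.14 -0.29  3.96]
lid_knob 0.81 315.2 216.92000000000002 [0.5317 0.1502 0.082 ]
lid 0.64 316.928 203.28 [0.5306 0.1517 0.052 ]
lid_knob 0.35 380.672 235.0 [ 0.4748 -0.1753  0.082 ]
```

View pics/w2.png

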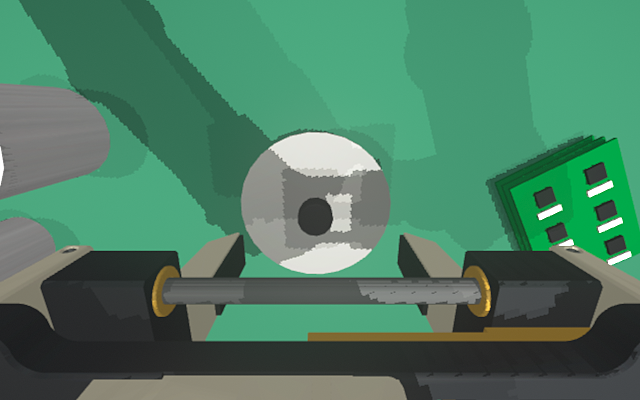

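Wrist view: the knob sits at (315,217), between the fingers. Descend and grip.

```bash

python3 -m handwheel '[[-0.2,-0.2,0.8,0,0,0],[0,0,0.8,0,0,0],[0,0,0.8,0,0,0],[0,0,0.8,0,0,0],[0,0,0.7,0,0,0],[0,0,0,0,0,0],[0,0,0,0,0,0]]' 1
python3 -m handwheel '[[0,0,0,0,0,0],[0,0,0,0,0,0],[0,0,0,0,0,0],[0,0,0,0,0,0],[0,0,0,0,0,0],[0,0,0,0,0,0],[0,0,0,0,0,0],[0,0,0,0,0,0]]' 0 25
python3 -c "from h import *;units()"
```

```text
clock: 4.68
position: [0.5291, 0.1503, 0.0688]
ee_rot: [-0.507, -3.099, 0.0]
force: [-0.1, -0.8, -0.2]
width: 0.998
gripper_force: 0.0
clock: 5.35
position: [0.5296, 0.1493, 0.0688]
ee_rot: [-0.51, -3.1, -0.0]
force: [0.2, -0.0, 0.1]
width: 0.47
gripper_force: 0.0
t 5.35 p [0.5296 0.1493 0.0688] z [-0.  0. -1.] y [0.32  0.947 0.   ] x [-0.947  0.32   0.   ] q [-0.5   0.5   0.18  1.94 -0.13  0.71  1.  ] w 0.470 gf 0.0 F [ 0.2 -0.   0.1]
```

```bash

python3 -m handwheel '[[0,0,0,0,0,0],[0,0,0,0,0,0],[0,0,0,0,0,0],[0,0,0,0,0,0],[0,0,0,0,0,0],[0,0,0,0,0,0]]' 0 25
python3 -m handwheel '[[0,0,-0.3,0,0,0],[0,0,-0.5,0,0,0],[0,0,-0.6,0,0,0],[0,0,-0.8,0,0,0],[0,0,-0.8,0,0,0],[0,0,0,0,0,0]]'
python3 - <<'E'
from h import *
units([.42,.33,.13])
c=get_image("scene"); save(c,"s1")
E
```

```text
clock: 5.85
position: [0.5296, 0.1493, 0.0687]
ee_rot: [-0.51, -3.1, 0.0]
force: [0.1, 0.8, -0.0]
width: 0.295
gripper_force: 25.0
clock: 6.35
position: [0.5316, 0.1498, 0.1324]
ee_rot: [0.509, 3.095, 0.004]
force: [-0.0, 0.9, -0.4]
width: 0.298
gripper_force: 25.0
t 6.35 p [0.5316 0.1498 0.1324] z [ 0.005  0.002 -1.   ] y [0.32  0.947 0.004] x [-0.947  0.32  -0.004] q [-0.52  0.41  0.2   1.88 -0.11  0.85  0.98] w 0.298 gf 25.0 F [-0.   0.9 -0.4]
units [8.17 6.75 0.11]
```

View pics/s1.png

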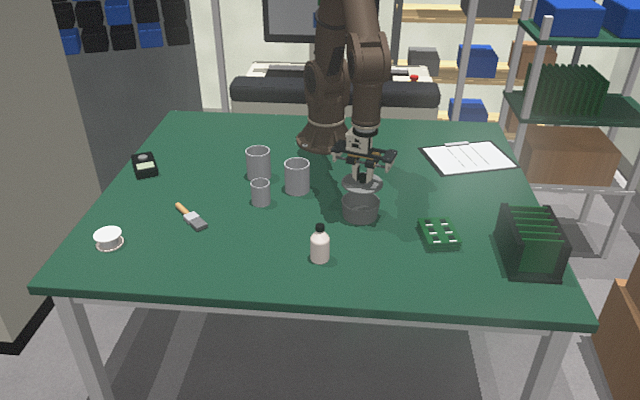

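The lid is held at (362,182), above the open tub at (360,208). Carry it to the free spot.

```bash

python3 -m handwheel '[[0.6,0.5,0,0,0,0],[1,0.8,0,0,0,0],[1.0,0.9,0,0,0,0],[1,0.9,0,0,0,0],[1,0.9,0,0,0,0],[1,0.9,0,0,0,0],[1,0.8,0,0,0,0],[1,0.7,0,0,0,0]]'
python3 -m handwheel '[[0.6,0.4,0,0,0,0],[0,0,0.9,0,0,0],[0,0,1,0,0,0],[0,0,1,0,0,0],[0,0,1,0,0,0],[0,0,0.8,0,0,0],[0,0,0,0,0,0]]'
python3 -c "from h import *;units([.42,.33,.018])"
```

```text
clock: 7.07
position: [0.4255, 0.3204, 0.1283]
ee_rot: [-0.509, -3.1, 0.001]
force: [0.6, -0.0, -1.3]
width: 0.295
gripper_force: 25.0
clock: 7.65
position: [0.4159, 0.3291, 0.0316]
ee_rot: [-0.509, -3.097, 0.007]
force: [-0.9, -0.6, -1.2]
width: 0.3
gripper_force: 25.0
t 7.65 p [0.4159 0.3291 0.0316] z [-0.004 -0.004 -1.   ] y [ 0.32   0.947 -0.005] x [-0.947  0.32   0.003] q [-0.86  0.54  0.13  2.   -0.11  0.61  0.58] w 0.300 gf 25.0 F [-0.9 -0.6 -1.2]
units [-0.18  0.11  0.68]
```

```bash

python3 -m handwheel '[[0,0,0.3,0,0,0],[0,0,0.2,0,0,0],[0,0,0,0,0,0]]'
python3 -c "from h import *;units([.42,.33,.0175])"
```

```text
clock: 7.9
position: [0.4179, 0.3307, 0.0247]
ee_rot: [0.51, 3.1, 0.0]
force: [-0.5, -0.2, -1.0]
width: 0.295
gripper_force: 25.0
t 7.90 p [0.4179 0.3307 0.0247] z [ 0.  0. -1.] y [0.32  0.947 0.   ] x [-0.947  0.32  -0.   ] q [-0.86  0.55  0.13  2.01 -0.12  0.59  0.59] w 0.295 gf 25.0 F [-0.5 -0.2 -1. ]
units [-0.11  0.    0.36]
```

```bash

python3 -m handwheel '[[0,0,0.15,0,0,0],[0,0,0.1,0,0,0],[0,0,0,0,0,0],[0,0,0,0,0,0]]'
python3 -m handwheel '[[0,0,0.08,0,0,0],[0,0,0,0,0,0]]'
python3 -c "from h import *;units([.42,.33,.0175])"
```

```text
clock: 8.23
position: [0.4179, 0.3307, 0.0199]
ee_rot: [0.51, 3.1, 0.0]
force: [0.5, -0.4, -0.6]
width: 0.3
gripper_force: 25.0
clock: 8.4
position: [0.4178, 0.3307, 0.0181]
ee_rot: [0.51, 3.1, 0.0]
force: [0.6, -0.0, -1.1]
width: 0.297
gripper_force: 25.0
t 8.40 p [0.4178 0.3307 0.0181] z [ 0.  0. -1.] y [0.32  0.947 0.   ] x [-0.947  0.32  -0.   ] q [-0.86  0.56  0.12  2.01 -0.12  0.58  0.59] w 0.297 gf 25.0 F [ 0.6 -0.  -1.1]
units [-0.11  0.    0.03]
```

```bash

python3 -m handwheel '[[0,0,0.04,0,0,0],[0,0,0,0,0,0],[0,0,0,0,0,0],[0,0,0,0,0,0],[0,0,0,0,0,0],[0,0,0,0,0,0]]' 0.75
python3 -m handwheel '[[0,0,-0.5,0,0,0],[0,0,-1,0,0,0],[0,0,-1,0,0,0],[0,0,-1,0,0,0],[0,0,-1,0,0,0],[0,0,-1,0,0,0],[0,0,-1,0,0,0],[0,0,-1,0,0,0]]' 1
python3 - <<'E'
from h import *
units()
c=get_image("top"); save(c,"t1")
for l,z in [("lid_knob",.03),("lid",0),("tub",0),("cup",0),("cup_mouth",.078)]:
    for r in place_of(l,"top")[:3]: 
        u,v=np.array(r["point"])*[640,400]; print(l,round(r["score"],2),u.round(1),v.round(1),ray(c,u,v,z).round(4))
# kinematic fit
from scipy.optimize import least_squares
D=[json.loads(l) for l in open("log.jsonl")]
def fk(q,p):
    h,L1,L2,L3,q0,q7o,e1,e2,w=p
    T=lambda ax,a:R.from_rotvec(np.array(ax)*a).as_matrix()
    M=T([0,0,1],-q[0]+q0); P=np.array([0,0,h])
    M=M@T([0,1,0],q[1])@T([0,0,1],s3*q[2]); P=P+M@[e1,0,L1]
    M=M@T([0,1,0],q[3])@T([0,0,1],s5*q[4]); P=P+M@[e2,0,L2]
    M=M@T([0,1,0],q[5]); P=P+M@[w,0,0]; M=M@T([0,0,1],s7*q[6]+q7o); P=P+M@[0,0,L3]
    return P,M
def res(p):
    o=[]
    for q,x,r in D:
        P,M=fk(q,p); o+=list(P-x)+list(.3*(M-Rm(r)).ravel())
    return o
for s3 in(1,-1):
  for s5 in(1,-1):
    for s7 in(1,-1):
      for q7 in(0,1.5,3,-1.5):
        f=least_squares(res,[.3,.4,.4,.25,0,q7,0,0,0])
        if f.cost<2e-3: print(s3,s5,s7,f.cost,f.x.round(4))
E
```

```text
clock: 8.9
position: [0.4178, 0.3307, 0.0174]
ee_rot: [0.509, 3.1, 0.0]
force: [-0.1, -0.2, 0.4]
width: 0.684
gripper_force: 0.0
clock: 9.57
position: [0.4177, 0.3305, 0.1692]
ee_rot: [0.51, 3.1, 0.001]
force: [0.7, 0.8, 0.2]
width: 1.003
gripper_force: 0.0
t 9.57 p [0.4177 0.3305 0.1692] z [ 0.  0. -1.] y [0.32  0.947 0.001] x [-0.947  0.32  -0.   ] q [-0.9   0.34  0.17  1.88 -0.07  0.92  0.55] w 1.003 gf 0.0 F [0.7 0.8 0.2]
lid_knob 0.72 381.7 231.1 [ 0.4898 -0.184   0.03  ]
lid_knob 0.65 179.6 256.1 [0.412  0.3343 0.03  ]
lid 0.61 186.3 251.6 [0.4255 0.3256 0.    ]
tub 0.64 255.8 214.8 [0.5276 0.1476 0.    ]
cup 0.74 340.6 268.2 [ 0.3925 -0.0807  0.    ]
cup 0.7 378.7 232.7 [ 0.4884 -0.1797  0.    ]
cup 0.66 397.0 303.8 [ 0.3046 -0.2287  0.    ]
cup_mouth 0.88 339.3 265.6 [ 0.3968 -0.0742  0.078 ]
cup_mouth 0.73 403.7 302.7 [ 0.3108 -0.2335  0.078 ]
cup_mouth 0.64 386.7 230.3 [ 0.4874 -0.1908  0.078 ]
-1 -1 -1 2.5530709689740468e-05 [ 0.5771  0.5345  0.4196  0.6652 -0.0927  1.4781  0.0037 -0.0108 -0.0109]
-1 -1 -1 2.5530709689745686e-05 [ 0.5771  0.5345  0.4196  0.6652 -0.0927  1.4781  0.0037 -0.0108 -0.0109]
-1 -1 -1 2.5530709689745763e-05 [ 0.5771  0.5345  0.4196  0.6652 -0.0927  1.4781  0.0037 -0.0108 -0.0109]
-1 -1 -1 2.5530709689733742e-05 [ 0.5771  0.5345  0.4196  0.6652 -0.0927  1.4781  0.0037 -0.0108 -0.0109]
```

```bash

python3 -m handwheel '[[-0.4,-1,-0.8,0,0,0],[-0.4,-1,-0.8,0,0,0],[-0.4,-1,-0.8,0,0,0],[-0.4,-1,-0.8,0,0,0],[-0.4,-1,-0.8,0,0,0],[-0.4,-1,-0.8,0,0,0],[-0.4,-1,-0.8,0,0,0],[-0.4,-1,-0.5,0,0,0]]' 1
python3 -c "from h import *;log()"
python3 -m handwheel '[[-0.4,-1,0,-0.5,0.15,0],[-0.4,-1,0,-0.8,0.25,0],[-0.4,-1,0,-0.8,0.25,0],[-0.4,-1,0,-0.8,0.25,0],[-0.4,-1,0,-0.8,0.25,0],[-0.4,-1,0,-0.8,0.25,0],[-0.4,-1,0,-0.8,0.25,0],[-0.4,-1,0,-0.8,0.25,0]]'
cat > fit.py <<'E'
from h import *
from scipy.optimize import least_squares
def T(ax,a): return R.from_rotvec(np.array(ax)*a).as_matrix()
X,Y,Z=[1,0,0],[0,1,0],[0,0,1]
def fk(q,p):
    h,L1,L2,L3,q0,q7o,e1,e2,w=p
    M=T(Z,-q[0]+q0); P=np.array([0,0,h])
    M=M@T(Y,q[1])@T(Z,-q[2]); P=P+M@[e1,0,L1]
    M=M@T(Y,q[3])@T(Z,-q[4]); P=P+M@[e2,0,L2]
    M=M@T(Y,q[5]); P=P+M@[w,0,0]; M=M@T(Z,-q[6]+q7o); P=P+M@[0,0,L3]
    return P,M
def fit():
    D=[json.loads(l) for l in open("log.jsonl")]
    def res(p):
        o=[]
        for q,x,r in D:
            P,M=fk(q,p); o+=list(P-x)+list(.3*(M-Rm(r)).ravel())
        return o+list(1e-3*np.array(p))
    f=least_squares(res,[.3,.4,.4,.3,-.09,1.48,0,0,0]); return f
LO=np.array([-2.62,-.44,-1.27,.08,-1.32,.12,-2.74]);HI=np.array([2.62,2.09,1.32,2.57,4.46,2,2.74])
def ik(p,pos,M,q0,n=0,seed=0):
    f=lambda q:np.r_[(fk(q,p)[0]-pos)*3,(fk(q,p)[1]-M).ravel(),.003*(q-q0)]
    return least_squares(f,np.clip(q0,LO+.02,HI-.02),bounds=(LO+.01,HI-.01))
E
python3 - <<'E'
from fit import *
units()
f=fit();print(f.cost,f.x.round(4))
E
```

```text
clock: 10.53
position: [0.4271, 0.1574, 0.2899]
ee_rot: [-0.51, -3.1, 0.0]
force: [1.7, 0.3, 0.3]
width: 1.0
gripper_force: 0.0
clock: 11.2
position: [0.4367, -0.0101, 0.2576]
ee_rot: [-0.488, -2.966, -0.68]
force: [1.0, 0.5, -0.8]
width: 1.002
gripper_force: 0.0
t 11.20 p [ 0.4367 -0.0101  0.2576] z [ 0.012  0.434 -0.901] y [0.318 0.853 0.415] x [-0.948  0.291  0.128] q [-0.21  0.18  0.56  1.99 -0.56  1.21  1.85] w 1.002 gf 0.0 F [ 1.   0.5 -0.8]
0.0002415282086619841 [ 0.2903  0.5303  0.4188  0.376  -0.0928  1.4788  0.0072 -0.0141 -0.0078]
```

```bash
cat > plan.py <<'E'
from fit import *
P0=fit().x
cup=np.array([.486,-.186]); tub=np.array([.528,.149])
def ori(phi,d,flip):
    z=np.array([np.cos(phi)*np.cos(d),np.sin(phi)*np.cos(d),-np.sin(d)])
    y=flip*np.array([-np.sin(phi),np.cos(phi),0]); return np.c_[np.cross(y,z),y,z]
def follow(q,poses):
    worst=0; Q=[q]
    for pos,M in poses:
        r=ik(P0,pos,M,q); q=r.x; P,MM=fk(q,P0)
        worst=max(worst,np.linalg.norm(P-pos)+.1*np.linalg.norm(MM-M)); Q.append(q)
    return worst,Q
def interp(pa,Ma,pb,Mb,n=12):
    rv=R.from_matrix(Ma.T@Mb).as_rotvec()
    return [(pa+(pb-pa)*k/n, Ma@R.from_rotvec(rv*k/n).as_matrix()) for k in range(1,n+1)]
def tcp(g,M): return np.array(g)+.019*M[:,2]
def pour_pose(phi,M,al,zg,back,off):
    a=np.array([np.cos(phi),np.sin(phi),0]); Mp=T(a,al)@M
    u=np.sign(al)*np.cross(a,[0,0,1])   # pour direction
    g=np.r_[tub,zg]-back*u-off*a
    return tcp(g,Mp),Mp
E
python3 - <<'E'
from plan import *
s=observe(); q=s["joints"]; p=s["position"]; M0=Rm(s["ee_rot"])
print(np.linalg.norm(fk(q,P0)[0]-p))
for phi in np.radians(range(-180,180,30)):
  for d in (np.radians(20),):
    for fl in (1,-1):
      M=ori(phi,d,fl); g=tcp([*cup,.05],M); pre=g-.12*M[:,2]+[0,0,.03]; hi=pre+[0,0,.15]
      w1,Q1=follow(q,interp(p,M0,hi,M,16)+interp(hi,M,pre,M,4)+interp(pre,M,g,M,4))
      for al in (2.2,-2.2):
        up=g+[0,0,.16]; pp,Mp=pour_pose(phi,M,al,.15,.025,.02); mid=pp+[0,0,.05]
        w2,Q2=follow(Q1[-1],interp(g,M,up,M,4)+interp(up,M,mid,M,6)+interp(mid,M,pp,Mp,10))
        if w1<.05 and w2<.05: print(round(np.degrees(phi)),fl,al,"%.3f %.3f"%(w1,w2),"grasp",Q1[-1].round(2),"pour",Q2[-1].round(2))
E
```

```text
0.005075230184889818
-120 1 2.2 0.000 0.007 grasp [-0.64  1.16  0.64  1.64  0.4   1.25 -0.92] pour [-1.21  1.73  1.31  1.06  0.11  1.89 -2.52]
-120 -1 2.2 0.000 0.007 grasp [-0.49  1.09  0.39  1.64  0.59  1.34  2.05] pour [-1.21  1.73  1.31  1.06  0.11  1.89  0.62]
-90 1 2.2 0.000 0.000 grasp [-0.62  0.98  0.34  2.04  1.1   1.02 -1.39] pour [-1.56  1.66  1.19  1.53  0.27  1.31 -2.73]
-90 1 -2.2 0.000 0.000 grasp [-0.62  0.98  0.34  2.04  1.1   1.02 -1.39] pour [-1.17  1.5   0.85  1.15  0.37  1.99  1.49]
-90 -1 2.2 0.000 0.000 grasp [-0.66  0.99  0.39  2.04  1.07  0.98  1.78] pour [-1.39  1.41  0.79  1.52  0.65  1.48  0.08]
-60 1 2.2 0.000 0.004 grasp [-0.29  0.97 -0.09  2.41  1.9   1.37 -1.88] pour [-1.94  1.88  1.31  1.99  0.11  0.63 -2.73]
-60 1 -2.2 0.000 0.000 grasp [-0.29  0.97 -0.09  2.41  1.9   1.37 -1.88] pour [-0.92  1.2  -0.04  1.6   1.06  1.99  0.79]
-60 -1 2.2 0.000 0.000 grasp [-0.64  1.    0.33  2.41  1.91  1.01  1.15] pour [-1.4   1.21  0.46  1.96  1.25  1.37 -0.54]
60 -1 2.2 0.000 0.017 grasp [ 0.51  1.07  0.5   1.86 -1.28  1.72  1.37] pour [ 0.84  1.29 -0.64  2.08 -1.12  1.16 -0.83]
90 -1 2.2 0.000 0.000 grasp [ 0.84  1.1  -0.2   1.48 -0.59  1.57  0.99] pour [ 0.28  1.19 -0.09  1.63 -1.01  1.89 -1.02]
90 -1 -2.2 0.000 0.000 grasp [ 0.84  1.1  -0.2   1.48 -0.59  1.57  0.99] pour [ 1.19  1.8  -1.25  2.01 -0.31  0.62  2.73]
```

```bash
cat > nxt.py <<'E'
from plan import *
PH,D,FL=np.pi/2,np.radians(20),-1
MG=ori(PH,D,FL); G=tcp([*cup,.05],MG); PRE=G-.12*MG[:,2]; HI=PRE+[0,0,.15]
def elbow(q):
    h,L1=P0[:2]; M=T(Z,-q[0]+P0[4])@T(Y,q[1]); return np.array([0,0,h])+M@[0,0,L1]
E
python3 - <<'E'
from nxt import *
print("fk fit",P0.round(3)); s=observe(); q=s["joints"]
w,Q=follow(q,interp(s["position"],Rm(s["ee_rot"]),HI,MG,16)+interp(HI,MG,PRE,MG,4)+interp(PRE,MG,G,MG,4))
for k in (0,4,8,12,16,20,24): 
    P,M=fk(Q[k],P0); print(k,Q[k].round(2),"elbow",elbow(Q[k]).round(2),"wrist",(P-P0[3]*M[:,2]).round(2))
units(HI,MG)
c=get_image("scene")
for r in trace("cup","scene")[:4]: print(np.array(r["rect"])*[640,400,640,400])
E
```

```text
fk fit [ 0.29   0.53   0.419  0.376 -0.093  1.479  0.007 -0.014 -0.008]
0 [-0.21  0.18  0.56  1.99 -0.56  1.21  1.85] elbow [0.1  0.01 0.81] wrist [ 0.42 -0.17  0.59]
4 [ 0.01  0.44  0.6   1.77 -0.64  1.56  1.79] elbow [ 0.22 -0.02  0.77] wrist [ 0.48 -0.3   0.55]
8 [ 0.21  0.66  0.61  1.58 -0.71  1.83  1.66] elbow [ 0.31 -0.1   0.71] wrist [ 0.51 -0.42  0.5 ]
12 [ 0.47  0.82  0.42  1.38 -0.74  1.99  1.35] elbow [ 0.33 -0.21  0.65] wrist [ 0.51 -0.54  0.43]
16 [ 0.86  0.96 -0.09  1.19 -0.65  1.99  0.83] elbow [ 0.25 -0.35  0.59] wrist [ 0.49 -0.63  0.36]
20 [ 0.85  1.15 -0.07  1.2  -0.61  1.84  0.96] elbow [ 0.28 -0.39  0.51] wrist [ 0.49 -0.63  0.21]
24 [ 0.77  1.1  -0.1   1.48 -0.65  1.61  1.05] elbow [ 0.31 -0.36  0.53] wrist [ 0.49 -0.52  0.17]
t 11.20 p [ 0.4367 -0.0101  0.2576] z [ 0.012  0.434 -0.901] y [0.318 0.853 0.415] x [-0.948  0.291  0.128] q [-0.21  0.18  0.56  1.99 -0.56  1.21  1.85] w 1.002 gf 0.0 F [ 1.   0.5 -0.8]
units [ -6.43 -11.24  -4.81]
turn [-6.75  9.67 16.99]
[295.872 176.76   21.184  42.32 ]
[258.112 160.96   23.424  33.08 ]
[260.544 191.6    19.904  30.2  ]
```

```bash

python3 -m handwheel '[[-0.3,-0.5,0,-0.34,0.48,0.85],[-0.3,-0.5,0,-0.34,0.48,0.85],[-0.3,-0.5,0,-0.34,0.48,0.85],[-0.3,-0.5,0,-0.34,0.48,0.85],[-0.2,-0.5,0,-0.34,0.48,0.85],[-0.2,-0.5,0,-0.34,0.48,0.85],[0,-0.5,0,-0.34,0.48,0.85],[0,-0.5,0,-0.34,0.48,0.85]]' 1
python3 - <<'E'
from nxt import *
units(G+[0,0,.15],MG)
E
```

```text
clock: 11.97
position: [0.4246, -0.0791, 0.2146]
ee_rot: [-0.986, -2.41, -0.879]
force: [0.4, 0.4, 0.4]
width: 1.002
gripper_force: 0.0
t 11.97 p [ 0.4246 -0.0791  0.2146] z [-0.115  0.677 -0.727] y [0.728 0.556 0.402] x [-0.676  0.483  0.557] q [ 0.08  0.53  0.63  1.87 -0.73  1.57  1.83] w 1.002 gf 0.0 F [0.4 0.4 0.4]
units [-4.81 -0.67 -2.6 ]
turn [-4.06  5.81 10.12]
```

```bash

python3 -m handwheel '[[-0.4,0,-0.3,-0.34,0.48,0.85],[-0.4,0,-0.3,-0.34,0.48,0.85],[-0.4,0.1,-0.3,-0.34,0.48,0.85],[-0.4,0.1,-0.3,-0.34,0.48,0.85],[-0.4,0.2,-0.3,-0.34,0.48,0.85],[-0.3,0.2,-0.3,-0.34,0.48,0.85],[-0.2,0.3,-0.3,-0.34,0.48,0.85],[-0.2,0.3,-0.3,-0.34,0.48,0.85]]' 1
python3 - <<'E'
from nxt import *
units(G+[0,0,.15],MG)
E
```

```text
clock: 12.63
position: [0.4804, -0.1347, 0.2144]
ee_rot: [-1.34, -1.786, -0.994]
force: [-0.5, 0.5, -0.8]
width: 1.0
gripper_force: 0.0
t 12.63 p [ 0.4804 -0.1347  0.2144] z [-0.076  0.877 -0.474] y [0.969 0.177 0.173] x [-0.235  0.446  0.863] q [ 0.28  0.82  0.64  1.64 -0.91  1.92  1.49] w 1.000 gf 0.0 F [-0.5  0.5 -0.8]
units [-1.72 -0.2  -0.99]
turn [-1.33  1.96  3.33]
```

```bash

python3 -m handwheel '[[-0.3,0,-0.1,-0.34,0.48,0.85],[-0.4,0,-0.2,-0.34,0.48,0.85],[-0.5,0,-0.1,-0.34,0.48,0.85],[-0.4,0,-0.1,-0.34,0.48,0.85],[0,0,0,0,0,0],[0,0,0,0,0,0]]' 1
python3 - <<'E'
from nxt import *
units(G+[0,0,.1],MG)
c=get_image("top"); save(c,"t2")
for l,z in [("cup",0),("cup_mouth",.078)]:
    for r in place_of(l,"top")[:4]: 
        u,v=np.array(r["point"])*[640,400]; print(l,round(r["score"],2),u.round(1),v.round(1),ray(c,u,v,z).round(4))
c=get_image("wrist"); save(c,"w3")
for l,z in [("cup",0),("cup_mouth",.078)]:
    for r in place_of(l,"wrist")[:4]: 
        u,v=np.array(r["point"])*[640,400]; print(l,round(r["score"],2),u.round(1),v.round(1),ray(c,u,v,z).round(4))
E
```

```text
clock: 13.13
position: [0.4847, -0.1571, 0.19]
ee_rot: [-1.467, -1.463, -1.023]
force: [0.3, -0.6, 0.4]
width: 0.997
gripper_force: 0.0
t 13.13 p [ 0.4847 -0.1571  0.19  ] z [ 0.003  0.938 -0.346] y [ 1.    -0.003  0.   ] x [0.001 0.346 0.938] q [ 0.4   0.92  0.56  1.62 -0.98  1.97  1.31] w 0.997 gf 0.0 F [ 0.3 -0.6  0.4]
units [-2.37  0.06  0.29]
turn [ 0.04  0.06 -0.01]
cup 0.69 460.0 191.3 [ 0.6054 -0.3974  0.    ]
cup 0.65 379.9 234.0 [ 0.4849 -0.1829  0.    ]
cup 0.6 335.3 268.1 [ 0.3924 -0.0667  0.    ]
cup 0.43 398.8 299.4 [ 0.316  -0.2334  0.    ]
cup_mouth 0.94 387.9 230.6 [ 0.4867 -0.1938  0.078 ]
cup_mouth 0.66 338.2 267.3 [ 0.3925 -0.0714  0.078 ]
cup_mouth 0.58 228.5 245.7 [ 0.3832 -0.0474  0.078 ]
```

View pics/w3.png

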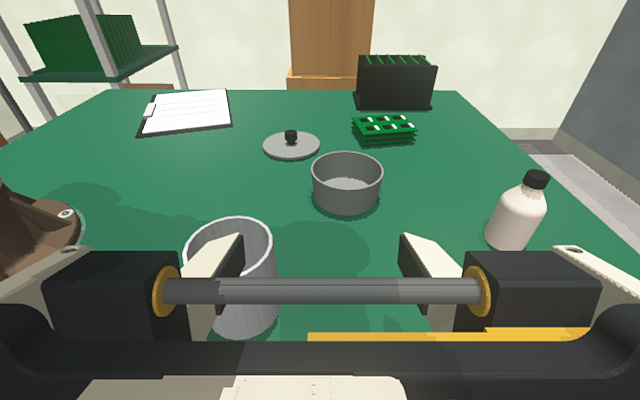

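The wrist view shows the tool pointing toward +y. The open tub is at (347,183), the lid lies flat with its knob up at (291,142), and decoy cup A is at (235,275). The small cup is below, out of view, so I'll adjust and descend around it.

```bash

python3 -m handwheel '[[-0.2,0.1,-0.6,0,0,0],[-0.85,0,0.3,0,0,0],[-0.85,0,0.3,0,0,0],[-0.85,0,0.3,0,0,0],[-0.85,0,0.3,0,0,0],[0,0,0,0,0,0],[0,0,0,0,0,0]]' 1
python3 - <<'E'
from nxt import *
units(G,MG)
c=get_image("wrist"); save(c,"w4")
c=get_image("scene"); I=c["image"][110:260,180:380,::-1]; cv2.imwrite("pics/s2.png",cv2.resize(I,None,fx=4,fy=4,interpolation=cv2.INTER_CUBIC))
E
```

```text
clock: 14.02
position: [0.487, -0.1708, 0.1188]
ee_rot: [-1.467, -1.463, -1.024]
force: [0.1, 0.1, 1.2]
width: 0.998
gripper_force: 0.0
t 14.02 p [ 0.487  -0.1708  0.1188] z [ 0.003  0.938 -0.346] y [ 1.    -0.003  0.001] x [0.    0.346 0.938] q [ 0.44  1.03  0.51  1.58 -0.98  1.91  1.37] w 0.998 gf 0.0 F [0.1 0.1 1.2]
units [-3.49 -0.05  1.42]
turn [ 0.05  0.06 -0.01]
```

View pics/s2.png

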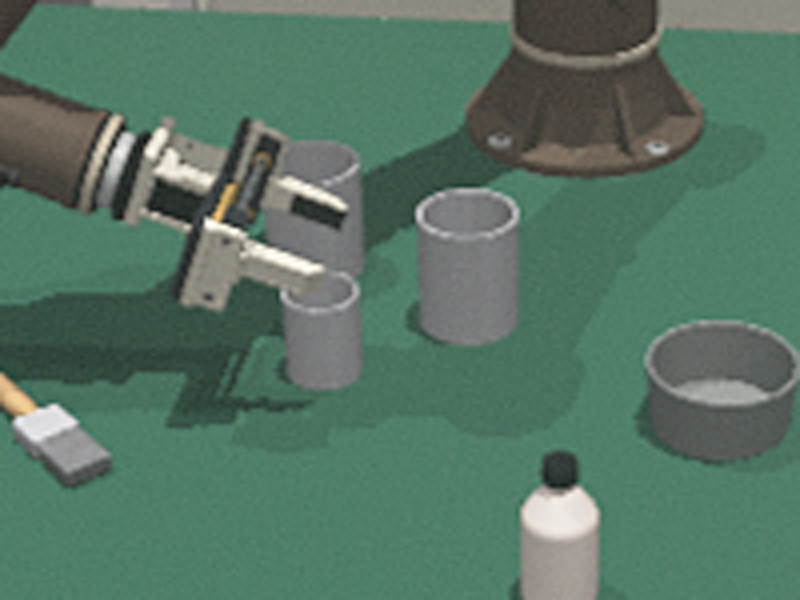

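The crop shows the gripper above the small cup (mouth at crop pixel 321,292), with one finger on each side. Continue down and grip.

```bash

python3 -m handwheel '[[-0.7,0,0.25,0,0,0],[-0.7,0,0.3,0,0,0],[-0.7,0,0.3,0,0,0],[-0.7,0,0.3,0,0,0],[-0.7,0,0.25,0,0,0],[0,0,0,0,0,0],[0,0,0,0,0,0]]' 1
python3 - <<'E'
from nxt import *
units(G,MG)
E
```

```text
clock: 14.7
position: [0.4869, -0.169, 0.0427]
ee_rot: [-1.467, -1.462, -1.023]
force: [0.6, 0.4, 1.2]
width: 1.005
gripper_force: 0.0
t 14.70 p [ 0.4869 -0.169   0.0427] z [ 0.003  0.938 -0.345] y [ 1.    -0.004 -0.   ] x [0.001 0.345 0.938] q [ 0.45  1.14  0.49  1.57 -1.01  1.85  1.43] w 1.005 gf 0.0 F [0.6 0.4 1.2]
units [ 0.05 -0.04  0.02]
turn [ 0.05  0.05 -0.02]
```

```bash

python3 -m handwheel '[[0,0,0,0,0,0],[0,0,0,0,0,0],[0,0,0,0,0,0],[0,0,0,0,0,0],[0,0,0,0,0,0],[0,0,0,0,0,0],[0,0,0,0,0,0],[0,0,0,0,0,0]]' 0 40
python3 -m handwheel '[[0.1,0,0,0,0,0],[0.3,0,-0.1,0,0,0],[0.4,0,-0.15,0,0,0],[0,0,0,0,0,0]]'
python3 - <<'E'
from nxt import *
M=MG; s=observe(); q=s["joints"]; p=s["position"]; up=p+[0,0,.14]
units(up)
for D2 in (20,):
  for zg in (.14,.16):
    pp,Mp=pour_pose(PH,M,2.3,zg,.025,.02); mid=tcp([tub[0]-.025,tub[1]-.02,zg+.05],M)
    w,Q=follow(q,interp(p,Rm(s["ee_rot"]),up,M,4)+interp(up,M,mid,M,6)+interp(mid,M,pp,Mp,10))
    print(zg,w,[x.round(2) for x in (Q[4],Q[10],Q[15],Q[20])],pp.round(3))
    # body clearance to tub rim
    pts=np.array([[x,y,z] for x in np.linspace(-.0375,.0375,7) for y in np.linspace(-.095,.095,15) for z in np.linspace(-.066,-.14,6)])@Mp.T+pp
    low=pts[pts[:,2]<.062]; print("below rim: min dist to tub axis",np.linalg.norm(low[:,:2]-tub,axis=1).min() if len(low) else None, pts[:,2].min())
E
```

```text
clock: 15.37
position: [0.4874, -0.1694, 0.0443]
ee_rot: [-1.467, -1.464, -1.025]
force: [-0.8, -1.5, 4.4]
width: 0.688
gripper_force: 40.0
clock: 15.7
position: [0.4876, -0.1688, 0.0619]
ee_rot: [-1.468, -1.466, -1.025]
force: [-0.7, -0.6, -2.7]
width: 0.689
gripper_force: 40.0
t 15.70 p [ 0.4876 -0.1688  0.0619] z [ 0.005  0.938 -0.348] y [ 1.    -0.004  0.003] x [-0.002  0.348  0.938] q [ 0.45  1.11  0.49  1.57 -1.    1.86  1.42] w 0.689 gf 40.0 F [-0.7 -0.6 -2.7]
units [ 6.56  0.02 -2.43]
0.14 1.175665092362931e-06 [array([ 0.44,  0.91,  0.47,  1.52, -0.91,  1.99,  1.2 ]), array([ 0.  ,  0.73,  0.37,  1.98, -1.22,  1.61,  1.16]), array([-0.05,  1.01,  0.41,  1.69, -1.12,  1.96,  0.09]), array([ 0.18,  1.21,  0.07,  1.66, -1.11,  1.99, -0.98])] [0.498 0.147 0.144]
below rim: min dist to tub axis 0.06046800320164358 0.018105996815187514
0.16 1.1739140033319947e-06 [array([ 0.44,  0.91,  0.47,  1.52, -0.91,  1.99,  1.2 ]), array([-0.  ,  0.7 ,  0.38,  1.97, -1.21,  1.62,  1.12]), array([-0.05,  0.97,  0.41,  1.7 , -1.11,  1.97,  0.06]), array([ 0.19,  1.17,  0.06,  1.68, -1.11,  1.99, -1.  ])] [0.498 0.147 0.164]
below rim: min dist to tub axis 0.07168632756036986 0.038105996815187504
```

```bash
cat > srch.py <<'E'
from nxt import *
def pose(dphi,beta,al,zg,back):
    # pour direction: before dphi +X (rotation about +Y by al)
    Rw=T(Z,dphi)@T(Y,al)@T(Z,beta); Mp=Rw@MG; u=T(Z,dphi)@np.array([1,0,0])
    return tcp(np.r_[tub,zg]-back*u,Mp),Mp
def clear(pp,Mp):
    pts=np.array([[x,y,z] for x in np.linspace(-.0375,.0375,7) for y in np.linspace(-.095,.095,15) for z in np.linspace(-.066,-.16,6)])@Mp.T+pp
    low=pts[pts[:,2]<.065]; return (np.linalg.norm(low[:,:2]-tub,axis=1).min() if len(low) else 9)
E
python3 - <<'E'
from srch import *
s=observe(); q=s["joints"]; p=s["position"]; M0=Rm(s["ee_rot"]); up=p+[0,0,.11]; out=[]
for dp in np.radians([-60,-40,-20,0,20,40]):
  for be in np.radians([-50,-25,0,25,50]):
    pp,Mp=pose(dp,be,2.25,.15,.025)
    Mm=T(Z,dp)@T(Z,be)@MG; mid=tcp([tub[0]-.03,tub[1]-.02,.20],Mm)
    w,Q=follow(q,interp(p,M0,up,M0,4)+interp(up,M0,mid,Mm,6)+interp(mid,Mm,pp,Mp,8))
    Q=np.array(Q[5:]); mar=np.minimum(Q-LO,HI-Q).min()
    out.append((w,-mar,np.degrees(dp).round(),np.degrees(be).round(),clear(pp,Mp).round(3),Q[-1].round(2)))
for o in sorted(out,key=lambda o:(o[0]>.01,o[1]))[:14]: print(*o)
E
```

```text
Traceback (most recent call last):
ValueError: operands could not be broadcast together with shapes (3,) (14,7)
```

```bash
python3 - <<'E'
from srch import *
import fit
HI=fit.HI
s=observe(); q=s["joints"]; p=s["position"]; M0=Rm(s["ee_rot"]); up=p+[0,0,.11]; out=[]
for dp in np.radians([-60,-40,-20,0,20,40]):
  for be in np.radians([-50,-25,0,25,50]):
    pp,Mp=pose(dp,be,2.25,.15,.025)
    Mm=T(Z,dp)@T(Z,be)@MG; mid=tcp([tub[0]-.03,tub[1]-.02,.20],Mm)
    w,Q=follow(q,interp(p,M0,up,M0,4)+interp(up,M0,mid,Mm,6)+interp(mid,Mm,pp,Mp,8))
    Q=np.array(Q[5:]); mar=np.minimum(Q-LO,HI-Q).min()
    out.append((round(w,4),-mar.round(3),np.degrees(dp).round(),np.degrees(be).round(),clear(pp,Mp).round(3),Q[-1].round(2)))
for o in sorted(out,key=lambda o:(o[0]>.01,o[1]))[:14]: print(*o)
E
```

```text
Traceback (most recent call last):
AttributeError: 'int' object has no attribute 'round'
```

```bash
sed -i 's/else 9)/else np.float64(9))/' srch.py; python3 - <<'E'
from srch import *
import fit
HI=fit.HI
s=observe(); q=s["joints"]; p=s["position"]; M0=Rm(s["ee_rot"]); up=p+[0,0,.11]; out=[]
for dp in np.radians([-60,-40,-20,0,20,40]):
  for be in np.radians([-50,-25,0,25,50]):
    pp,Mp=pose(dp,be,2.25,.15,.025)
    Mm=T(Z,dp)@T(Z,be)@MG; mid=tcp([tub[0]-.03,tub[1]-.02,.20],Mm)
    w,Q=follow(q,interp(p,M0,up,M0,4)+interp(up,M0,mid,Mm,6)+interp(mid,Mm,pp,Mp,8))
    Q=np.array(Q[5:]); mar=np.minimum(Q-LO,HI-Q).min()
    out.append((round(w,4),-mar.round(3),np.degrees(dp).round(),np.degrees(be).round(),clear(pp,Mp).round(3),Q[-1].round(2)))
for o in sorted(out,key=lambda o:(o[0]>.01,o[1]))[:14]: print(*o)
E
```

```text
0.0 -0.01 -40.0 25.0 0.032 [ 1.06  1.88 -0.9   2.19 -1.31  0.94 -0.19]
0.0 -0.01 -40.0 50.0 0.02 [ 0.79  2.05 -0.84  2.03 -1.31  1.47  0.15]
0.0 -0.01 -20.0 0.0 0.042 [ 0.51  1.16 -0.33  1.95 -1.2   1.52 -0.86]
0.0 -0.01 -20.0 25.0 0.032 [ 0.61  1.44 -0.47  2.   -1.31  1.6  -0.49]
0.0 -0.01 -20.0 50.0 0.02 [ 0.62  1.77 -0.64  1.96 -1.31  1.71 -0.19]
0.0 -0.01 0.0 -25.0 0.075 [ 0.34  1.08 -0.35  1.55 -0.71  1.67 -1.42]
0.0 -0.01 0.0 0.0 0.042 [ 0.13  1.18  0.09  1.68 -1.14  1.99 -0.93]
0.0 -0.01 0.0 25.0 0.032 [ 0.3   1.35 -0.15  1.78 -1.24  1.99 -0.72]
0.0 -0.01 0.0 50.0 0.02 [ 0.55  1.66 -0.55  1.84 -1.21  1.82 -0.55]
0.0061 -0.01 20.0 -50.0 9.0 [ 0.04  1.09 -0.32  1.21 -0.27  1.96 -1.58]
0.0 -0.01 20.0 -25.0 0.075 [ 0.1   1.15 -0.16  1.3  -0.61  1.99 -1.34]
0.0 -0.01 20.0 0.0 0.042 [ 0.23  1.25 -0.21  1.42 -0.83  1.99 -1.2 ]
0.0 -0.01 20.0 25.0 0.032 [ 0.4   1.42 -0.4   1.56 -0.96  1.93 -1.08]
0.0 -0.01 40.0 0.0 0.042 [ 0.43  1.56 -1.    1.18 -0.27  1.99 -1.8 ]
```

```bash
python3 - <<'E'
from srch import *
import fit
HI=fit.HI
s=observe(); q=s["joints"]; p=s["position"]; M0=Rm(s["ee_rot"]); 
for upz in (.08,.11,):
 for dp,be in ((0,-25),(0,-35),(10,-35),(-10,-25),(10,-45)):
  for a1 in (.6,1.0):
    dp_,be_=np.radians([dp,be]); up=p+[0,0,upz]
    p1,M1=pose(dp_,be_,a1,.19,.045); pp,Mp=pose(dp_,be_,2.25,.15,.025)
    w,Q=follow(q,interp(p,M0,up,M0,3)+interp(up,M0,p1,M1,10)+interp(p1,M1,pp,Mp,8))
    Q=np.array(Q); mar=np.minimum(Q-LO,HI-Q).min(1)
    print(upz,dp,be,a1,round(w,4),clear(pp,Mp).round(3),mar.round(2)[::2],Q[-1].round(2))
E
```

```text
0.08 0 -25 0.6 0.0 0.075 [0.14 0.07 0.08 0.17 0.2  0.12 0.03 0.09 0.21 0.16 0.01] [-0.05  1.08  0.28  1.54 -0.99  1.99 -1.13]
0.08 0 -25 1.0 0.0 0.075 [0.14 0.07 0.08 0.15 0.21 0.2  0.14 0.15 0.14 0.01 0.01] [-0.05  1.08  0.28  1.54 -0.99  1.99 -1.13]
0.08 0 -35 0.6 0.0 9.0 [0.14 0.07 0.09 0.2  0.16 0.06 0.01 0.17 0.37 0.44 0.19] [-0.04  1.03  0.19  1.48 -0.85  1.92 -1.26]
0.08 0 -35 1.0 0.0 9.0 [0.14 0.07 0.09 0.18 0.22 0.17 0.13 0.17 0.24 0.07 0.01] [-0.12  1.05  0.33  1.48 -0.91  1.99 -1.2 ]
0.08 10 -35 0.6 0.0 9.0 [0.14 0.07 0.09 0.19 0.21 0.14 0.07 0.14 0.29 0.11 0.01] [-0.05  1.07  0.14  1.36 -0.73  1.99 -1.27]
0.08 10 -35 1.0 0.0 9.0 [0.14 0.07 0.09 0.18 0.26 0.25 0.22 0.26 0.16 0.01 0.01] [-0.05  1.07  0.14  1.36 -0.73  1.99 -1.27]
0.08 -10 -25 0.6 0.0 0.075 [0.14 0.07 0.09 0.18 0.14 0.03 0.01 0.16 0.36 0.45 0.46] [ 0.32  1.02 -0.22  1.68 -0.88  1.62 -1.31]
0.08 -10 -25 1.0 0.0 0.075 [0.14 0.07 0.08 0.15 0.2  0.12 0.04 0.05 0.11 0.11 0.01] [-0.09  1.06  0.4   1.67 -1.14  1.99 -1.06]
0.08 10 -45 0.6 0.0 9.0 [0.14 0.07 0.1  0.22 0.17 0.09 0.01 0.17 0.37 0.25 0.01] [-0.12  1.05 
[... 711 characters left out ...]
0.08 0.14 0.29 0.1  0.01] [-0.05  1.07  0.14  1.36 -0.73  1.99 -1.27]
0.11 10 -35 1.0 0.0 9.0 [0.14 0.05 0.06 0.16 0.25 0.25 0.22 0.26 0.17 0.01 0.01] [-0.05  1.07  0.14  1.36 -0.73  1.99 -1.27]
0.11 -10 -25 0.6 0.0 0.075 [0.14 0.05 0.06 0.16 0.15 0.04 0.01 0.16 0.36 0.45 0.46] [ 0.32  1.02 -0.22  1.68 -0.88  1.62 -1.31]
0.11 -10 -25 1.0 0.0 0.075 [0.14 0.05 0.05 0.13 0.2  0.12 0.04 0.05 0.11 0.11 0.01] [-0.09  1.06  0.4   1.67 -1.14  1.99 -1.06]
0.11 10 -45 0.6 0.0 9.0 [0.14 0.05 0.07 0.2  0.18 0.1  0.02 0.17 0.37 0.25 0.01] [-0.12  1.05  0.17  1.32 -0.64  1.99 -1.33]
0.11 10 -45 1.0 0.0 9.0 [0.14 0.05 0.08 0.2  0.26 0.23 0.22 0.29 0.27 0.07 0.01] [-0.12  1.05  0.17  1.32 -0.64  1.99 -1.33]
```

```bash

python3 -m handwheel '[[0.5,0,-0.2,0,0,0],[0.8,0,-0.3,0,0,0],[0.9,0,-0.3,0,0,0],[0.9,0,-0.3,0,0,0],[0.8,0,-0.3,0,0,0],[0.6,0,-0.2,0,0,0]]'
cat >> srch.py <<'E'
BE=np.radians(-35)
def plan(al,zg,back,n):
    """print per-row shifts for interpolating over n rows, tool axes as they stand"""
    s=log(); p=s["position"]; M=Rm(s["ee_rot"]); pt,Mt=pose(0,BE,al,zg,back)
    rv=R.from_matrix(M.T@Mt).as_rotvec(); d=(pt-p)/.02
    print("target",pt.round(3),"turn/row",(rv/n/np.radians(4)).round(2),"dist",np.linalg.norm(d).round(2))
    for k in range(n): print((R.from_rotvec(rv*k/n).as_matrix().T@M.T@d/n).round(2),end=" ")
    print()
E
python3 - <<'E'
from srch import *
units(); plan(.8,.19,.045,24)
E
```

```text
clock: 16.2
position: [0.4872, -0.1674, 0.158]
ee_rot: [-1.468, -1.465, -1.025]
force: [0.7, 0.1, -2.7]
width: 0.683
gripper_force: 40.0
t 16.20 p [ 0.4872 -0.1674  0.158 ] z [ 0.005  0.938 -0.348] y [ 1.    -0.004  0.003] x [-0.001  0.348  0.938] q [ 0.44  0.96  0.51  1.59 -0.97  1.93  1.32] w 0.683 gf 40.0 F [ 0.7  0.1 -2.7]
target [0.485 0.164 0.178] turn/row [-0.16 -0.14  0.55] dist 16.58
[ 0.28 -0.01  0.63] [ 0.28 -0.02  0.63] [ 0.29 -0.04  0.63] [ 0.29 -0.06  0.62] [ 0.3  -0.08  0.62] [ 0.3  -0.1   0.61] [ 0.3  -0.12  0.61] [ 0.3  -0.13  0.61] [ 0.3  -0.15  0.6 ] [ 0.3  -0.17  0.6 ] [ 0.3  -0.19  0.59] [ 0.3  -0.21  0.59] [ 0.3  -0.23  0.58] [ 0.3  -0.24  0.57] [ 0.29 -0.26  0.57] [ 0.29 -0.28  0.56] [ 0.28 -0.3   0.56] [ 0.27 -0.31  0.55] [ 0.27 -0.33  0.54] [ 0.26 -0.35  0.54] [ 0.25 -0.36  0.53] [ 0.24 -0.38  0.52] [ 0.23 -0.39  0.52] [ 0.22 -0.41  0.51]
```

```bash

python3 -m handwheel '[[0.28,0,0.63,-0.16,-0.14,0.55],[0.28,0,0.63,-0.16,-0.14,0.55],[0.3,0,0.63,-0.16,-0.14,0.55],[0.3,-0.1,0.62,-0.16,-0.14,0.55],[0.3,-0.1,0.62,-0.16,-0.14,0.55],[0.3,-0.1,0.61,-0.16,-0.14,0.55],[0.3,-0.1,0.61,-0.16,-0.14,0.55],[0.3,-0.1,0.61,-0.16,-0.14,0.55]]'
python3 -m handwheel '[[0.3,-0.2,0.6,-0.16,-0.14,0.55],[0.3,-0.2,0.6,-0.16,-0.14,0.55],[0.3,-0.2,0.6,-0.16,-0.14,0.55],[0.3,-0.2,0.6,-0.16,-0.14,0.55],[0.3,-0.2,0.6,-0.16,-0.14,0.55],[0.3,-0.2,0.6,-0.16,-0.14,0.55],[0.3,-0.3,0.6,-0.16,-0.14,0.55],[0.3,-0.3,0.6,-0.16,-0.14,0.55]]'
python3 - <<'E'
from srch import *
units(); plan(.8,.19,.045,8)
E
```

```text
clock: 16.87
position: [0.4875, -0.0562, 0.1634]
ee_rot: [-1.752, -1.208, -0.859]
force: [0.0, 0.7, -2.5]
width: 0.681
gripper_force: 40.0
clock: 17.53
position: [0.4861, 0.0569, 0.1697]
ee_rot: [-1.995, -0.927, -0.676]
force: [-0.1, 0.2, -2.6]
width: 0.688
gripper_force: 40.0
t 17.53 p [0.4861 0.0569 0.1697] z [ 0.124  0.843 -0.523] y [ 0.801 -0.397 -0.449] x [0.586 0.363 0.724] q [-0.05  0.67  0.67  2.11 -1.22  1.55  0.71] w 0.688 gf 40.0 F [-0.1  0.2 -2.6]
target [0.485 0.164 0.178] turn/row [-0.17 -0.15  0.55] dist 5.35
[ 0.28 -0.29  0.53] [ 0.27 -0.31  0.53] [ 0.27 -0.32  0.52] [ 0.26 -0.34  0.51] [ 0.25 -0.36  0.51] [ 0.24 -0.37  0.5 ] [ 0.23 -0.39  0.49] [ 0.22 -0.4   0.49]
```

```bash

python3 -m handwheel '[[0.28,-0.3,0.53,-0.16,-0.14,0.55],[0.27,-0.3,0.53,-0.16,-0.14,0.55],[0.27,-0.3,0.52,-0.16,-0.14,0.55],[0.26,-0.35,0.5,-0.16,-0.14,0.55],[0.25,-0.35,0.5,-0.16,-0.14,0.55],[0.24,-0.4,0.5,-0.16,-0.14,0.55],[0.2,-0.4,0.5,-0.16,-0.14,0.55],[0.2,-0.4,0.5,-0.16,-0.14,0.55]]'
python3 - <<'E'
from srch import *
c=get_image("top")
for l,z in [("tub",0)]:
    for r in place_of(l,"top")[:2]+place_of(l,"scene")[:0]: 
        u,v=np.array(r["point"])*[640,400]; print(l,round(r["score"],2),u.round(1),v.round(1),ray(c,u,v,z).round(4))
for r in trace("tub","top")[:1]:
    x,y,w,h=np.array(r["rect"])*[640,400,640,400]; print(x,y,w,h,ray(c,x,y,.04))
units(); plan(1.6,.165,.035,12)
s=observe(); p1,M1=s["position"],Rm(s["ee_rot"]); pm,Mm=pose(0,BE,1.6,.165,.035)
for zg in (.13,.14,.15):
    pp,Mp=pose(0,BE,2.3,zg,.025); w,Q=follow(s["joints"],interp(p1,M1,pm,Mm,8)+interp(pm,Mm,pp,Mp,6)); print(zg,w,Q[8].round(2),Q[-1].round(2),clear(pp,Mp))
E
```

```text
clock: 18.2
position: [0.4839, 0.1636, 0.1782]
ee_rot: [-2.196, -0.624, -0.475]
force: [0.4, -0.8, -3.4]
width: 0.687
gripper_force: 40.0
tub 0.64 258.1 211.7 [0.5361 0.1419 0.    ]
250.624 201.2 40.19199999999999 21.6 [0.55774247 0.15756711 0.04      ]
t 18.40 p [0.4841 0.1629 0.1785] z [ 0.131  0.775 -0.618] y [ 0.576 -0.567 -0.589] x [0.807 0.279 0.521] q [-0.29  0.5   0.61  2.22 -1.31  1.27  0.22] w 0.684 gf 40.0 F [-0.4 -0.5 -3.8]
target [0.486 0.164 0.155] turn/row [ 0.26 -0.55  0.74] dist 1.18
[-0.04  0.06  0.06] [-0.04  0.06  0.06] [-0.03  0.07  0.06] [-0.03  0.07  0.06] [-0.02  0.07  0.06] [-0.01  0.07  0.06] [-0.01  0.08  0.06] [-0.    0.08  0.06] [0.01 0.08 0.06] [0.01 0.08 0.06] [0.02 0.08 0.06] [0.02 0.08 0.05] 
0.13 1.3919254565322609e-06 [-0.28  0.82  0.59  1.76 -1.01  1.72 -0.62] [-0.1   1.1   0.3   1.46 -0.91  1.99 -1.22] 0.07488109872669332
0.14 1.426737356003986e-06 [-0.28  0.82  0.59  1.76 -1.01  1.72 -0.62] [-0.09  1.08  0.29  1.47 -0.9   1.99 -1.24] 0.0844623485889018
0.15 1.4643283965389901e-06 [-0.28  0.82  0.59  1.76 -1.01  1.72 -0.62] [-0.08  1.06  0.28  1.47 -0.9   1.99 -1.25] 9.0
```

```bash

python3 -m handwheel '[[-0.04,0.06,0.06,0.26,-0.55,0.74],[-0.04,0.06,0.06,0.26,-0.55,0.74],[-0.03,0.07,0.06,0.26,-0.55,0.74],[-0.03,0.07,0.06,0.26,-0.55,0.74],[-0.02,0.07,0.06,0.26,-0.55,0.74],[0,0.07,0.06,0.26,-0.55,0.74],[0,0.08,0.06,0.26,-0.55,0.74],[0,0,0,0,0,0]]'
python3 - <<'E'
from srch import *
units(); plan(2.0,.14,.028,8)
c=get_image("scene"); I=c["image"][110:260,260:460,::-1]; cv2.imwrite("pics/s3.png",cv2.resize(I,None,fx=4,fy=4,interpolation=cv2.INTER_CUBIC))
E
```

```text
clock: 19.07
position: [0.4868, 0.1619, 0.1634]
ee_rot: [-2.203, -0.369, 0.05]
force: [0.4, -0.5, -3.2]
width: 0.689
gripper_force: 40.0
t 19.07 p [0.4868 0.1619 0.1634] z [-0.166  0.771 -0.615] y [ 0.246 -0.572 -0.783] x [0.955 0.281 0.095] q [-0.3   0.66  0.62  1.96 -1.1   1.5  -0.3 ] w 0.689 gf 40.0 F [ 0.4 -0.5 -3.2]
target [0.49  0.164 0.133] turn/row [ 0.36 -0.75  1.01] dist 1.51
[0.   0.15 0.12] [0.02 0.15 0.12] [0.04 0.15 0.11] [0.05 0.15 0.1 ] [0.07 0.15 0.1 ] [0.08 0.14 0.09] [0.1  0.14 0.08] [0.11 0.13 0.07]
```

View pics/s3.png

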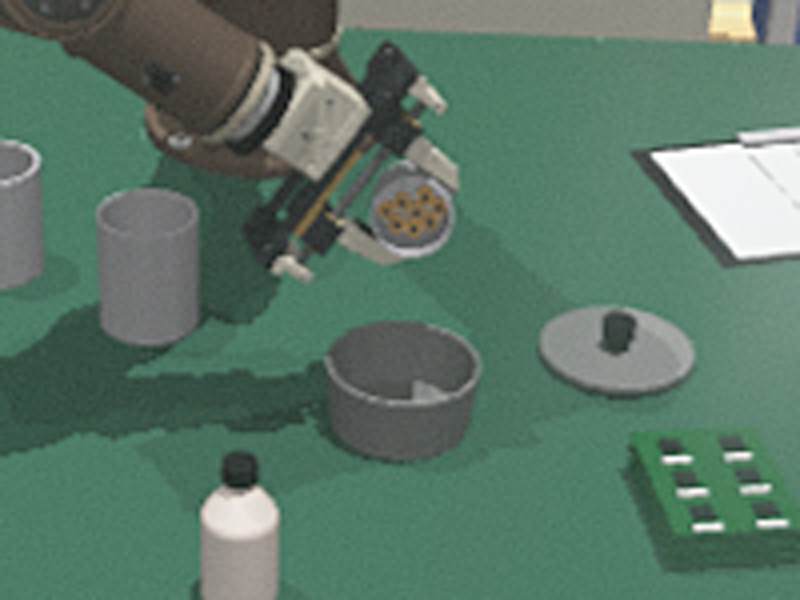

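The crop shows the cup (412,212) tilted toward the camera, above the tub (403,390), with all the spacers still inside. Keep pouring.

```bash

python3 -m handwheel '[[0,0.14,0.12,0.32,-0.67,0.9],[0.02,0.14,0.1,0.32,-0.67,0.9],[0.04,0.14,0.1,0.32,-0.67,0.9],[0.05,0.14,0.1,0.32,-0.67,0.9],[0.07,0.14,0.1,0.32,-0.67,0.9],[0.08,0.13,0.08,0.32,-0.67,0.9],[0.1,0.13,0.08,0.32,-0.67,0.9],[0.1,0.12,0.07,0.32,-0.67,0.9]]'
python3 - <<'E'
from srch import *
units(); plan(2.35,.14,.022,8)
E
```

```text
clock: 19.78
position: [0.4904, 0.164, 0.1365]
ee_rot: [-2.052, -0.002, 0.742]
force: [0.0, 0.2, -3.2]
width: 0.69
gripper_force: 40.0
t 19.78 p [0.4904 0.164  0.1365] z [-0.504  0.77  -0.392] y [-0.277 -0.574 -0.771] x [ 0.818  0.28  -0.502] q [-0.25  0.97  0.58  1.65 -1.02  1.88 -0.79] w 0.690 gf 40.0 F [ 0.   0.2 -3.2]
target [0.494 0.164 0.137] turn/row [ 0.22 -0.45  0.6 ] dist 0.19
[ 0.02 -0.01 -0.02] [ 0.02 -0.01 -0.02] [ 0.01 -0.01 -0.02] [ 0.01 -0.01 -0.02] [ 0.01 -0.01 -0.02] [ 0.01 -0.01 -0.02] [ 0.01 -0.01 -0.02] [ 0.01 -0.01 -0.02]
```

```bash

python3 -m handwheel '[[0.02,0,-0.02,0.22,-0.45,0.6],[0.02,0,-0.02,0.22,-0.45,0.6],[0.02,0,-0.02,0.22,-0.45,0.6],[0,0,-0.02,0.22,-0.45,0.6],[0,0,-0.02,0.22,-0.45,0.6],[0,0,-0.02,0.22,-0.45,0.6],[0,0,-0.02,0.22,-0.45,0.6],[0,0,0,0,0,0]]'
python3 - <<'E'
from srch import *
units(); M=Rm(observe()["ee_rot"]); ax=M@MG.T@[0,0,1]; print("cup tilt",np.degrees(np.arccos(ax[2])),ax.round(2))
plan(2.6,.14,.022,6)
c=get_image("scene"); I=c["image"][110:260,260:460,::-1]; cv2.imwrite("pics/s4.png",cv2.resize(I,None,fx=4,fy=4,interpolation=cv2.INTER_CUBIC))
E
```

```text
clock: 20.45
position: [0.4926, 0.1618, 0.136]
ee_rot: [-1.878, 0.215, 1.122]
force: [-1.2, -0.4, -1.2]
width: 0.685
gripper_force: 40.0
t 20.45 p [0.4926 0.1618 0.136 ] z [-0.613  0.771 -0.173] y [-0.546 -0.572 -0.612] x [ 0.571  0.281 -0.771] q [-0.1   1.08  0.33  1.5  -0.95  1.99 -1.17] w 0.685 gf 40.0 F [-1.2 -0.4 -1.2]
cup tilt 131.72798753978242 [ 0.75  0.   -0.67]
target [0.494 0.164 0.14 ] turn/row [ 0.2  -0.41  0.55] dist 0.24
[-0.02 -0.04 -0.  ] [-0.02 -0.04 -0.  ] [-0.02 -0.03  0.  ] [-0.02 -0.03  0.  ] [-0.02 -0.03  0.  ] [-0.02 -0.03  0.  ]
```

View pics/s4.png

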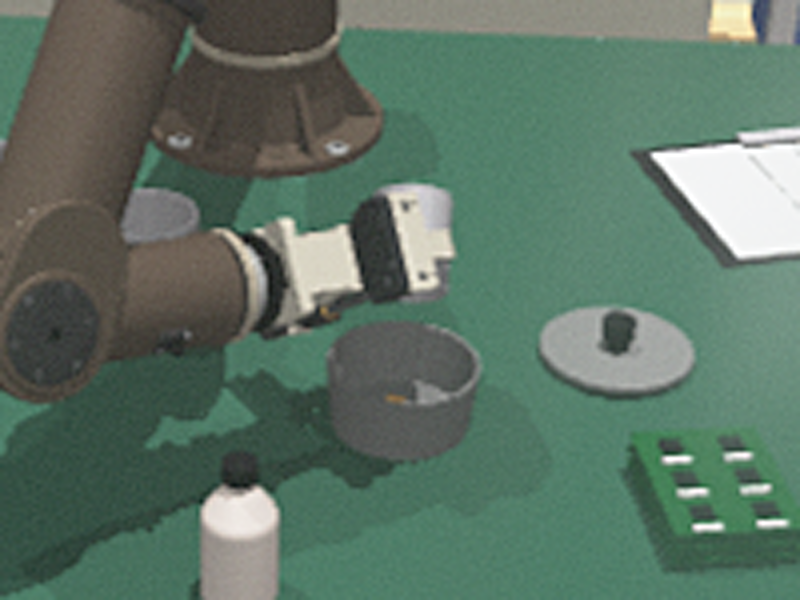

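The crop shows the cup inverted above the tub (405,245), and brass is visible in the tub (395,398). The measured weight has dropped. I'll hold briefly, then check that the cup is empty.

```bash

for i in 1 2 3; do python3 -m handwheel '[[0,0,0,0,0,0],[0,0,0,0,0,0]]' | grep force; done
python3 - <<'E'
from srch import *
import numpy as np
print(np.mean([ (get_image("top"),observe()["force"])[1] for _ in range(5)],0))
c=get_image("top")
for r in trace("spacer1","top")[:10]: 
    x,y,w,h=np.array(r["rect"])*[640,400,640,400]; print("sp",round(r["score"],2),x.round(),y.round(),ray(c,x,y,.012).round(3))
units(); 
I=c["image"][150:300,200:400,::-1]; cv2.imwrite("pics/t3.png",cv2.resize(I,None,fx=4,fy=4,interpolation=cv2.INTER_CUBIC))
plan(1.3,.18,.045,16)
E
```

```text
force: [-0.1, -0.7, -1.2]
gripper_force: 40.0
force: [0.6, 0.2, -2.1]
gripper_force: 40.0
force: [0.5, 0.9, -2.4]
gripper_force: 40.0
[-0.05448551 -0.33070222 -1.68573955]
sp 0.71 184.0 255.0 [0.417 0.328 0.012]
sp 0.53 167.0 171.0 [0.636 0.388 0.012]
t 21.35 p [0.4927 0.1628 0.1366] z [-0.615  0.769 -0.175] y [-0.543 -0.574 -0.613] x [ 0.572  0.282 -0.771] q [-0.1   1.07  0.33  1.5  -0.95  1.99 -1.17] w 0.684 gf 40.0 F [ 0.2 -0.1 -1.8]
target [0.479 0.164 0.168] turn/row [-0.25  0.51 -0.69] dist 1.72
[-0.1  -0.04  0.01] [-0.1  -0.04  0.01] [-0.1  -0.05  0.  ] [-0.09 -0.05 -0.  ] [-0.09 -0.06 -0.01] [-0.09 -0.06 -0.01] [-0.08 -0.07 -0.02] [-0.08 -0.07 -0.02] [-0.08 -0.07 -0.02] [-0.07 -0.08 -0.03] [-0.07 -0.08 -0.03] [-0.06 -0.08 -0.03] [-0.06 -0.08 -0.04] [-0.05 -0.09 -0.04] [-0.04 -0.09 -0.05] [-0.04 -0.09 -0.05]
```

View pics/t3.png

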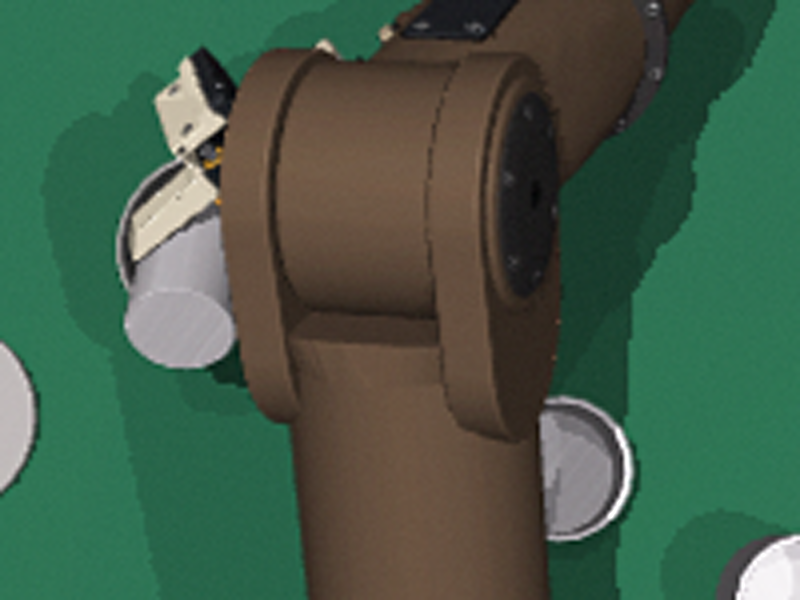

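The top crop shows the inverted cup (180,290) over the tub, with no stray pieces on the bench. The mean load of 1.7 N matches an empty cup. Tilt it back.

```bash

python3 -m handwheel '[[-0.1,-0.04,0,-0.25,0.51,-0.69],[-0.1,-0.04,0,-0.25,0.51,-0.69],[-0.1,-0.05,0,-0.25,0.51,-0.69],[-0.1,-0.05,0,-0.25,0.51,-0.69],[-0.1,-0.06,0,-0.25,0.51,-0.69],[-0.1,-0.06,0,-0.25,0.51,-0.69],[-0.1,-0.07,0,-0.25,0.51,-0.69],[-0.1,-0.07,0,-0.25,0.51,-0.69]]'
python3 -m handwheel '[[-0.1,-0.07,0,-0.25,0.51,-0.69],[-0.1,-0.08,0,-0.25,0.51,-0.69],[-0.1,-0.08,0,-0.25,0.51,-0.69],[-0.06,-0.08,0,-0.25,0.51,-0.69],[-0.06,-0.08,0,-0.25,0.51,-0.69],[-0.05,-0.1,0,-0.25,0.51,-0.69],[-0.05,-0.1,0,-0.25,0.51,-0.69],[-0.05,-0.1,0,-0.25,0.51,-0.69]]'
python3 - <<'E'
from srch import *
units()
c=get_image("scene"); save(c,"s5"); I=c["image"][110:260,260:460]; h=cv2.cvtColor(I,cv2.COLOR_RGB2HSV)
m=((h[...,0]>8)&(h[...,0]<28)&(h[...,1]>110)&(h[...,2]>80)).astype(np.uint8)
n,_,st,ce=cv2.connectedComponentsWithStats(m); print([(ce[i].round(),st[i][4]) for i in range(1,n)])
plan(.8,.19,.045,8)
E
```

```text
clock: 22.02
position: [0.4845, 0.1633, 0.1531]
ee_rot: [-2.092, -0.075, 0.619]
force: [0.3, -0.2, -1.3]
width: 0.687
gripper_force: 40.0
clock: 22.68
position: [0.4738, 0.1679, 0.1672]
ee_rot: [-2.199, -0.357, 0.084]
force: [0.8, 0.4, -1.3]
width: 0.687
gripper_force: 40.0
t 22.68 p [0.4738 0.1679 0.1672] z [-0.187  0.77  -0.61 ] y [ 0.225 -0.571 -0.79 ] x [0.956 0.285 0.067] q [-0.12  0.59  0.33  1.96 -1.01  1.36 -0.42] w 0.687 gf 40.0 F [ 0.8  0.4 -1.3]
[(array([90., 37.]), np.int32(3)), (array([86., 42.]), np.int32(2)), (array([81., 49.]), np.int32(7)), (array([77., 54.]), np.int32(5)), (array([99., 99.]), np.int32(8))]
target [0.485 0.164 0.178] turn/row [-0.25  0.51 -0.67] dist 0.84
[ 0.07 -0.02 -0.07] [ 0.08 -0.01 -0.07] [ 0.08 -0.01 -0.07] [ 0.08 -0.   -0.07] [ 0.08  0.   -0.06] [ 0.09  0.01 -0.06] [ 0.09  0.01 -0.06] [ 0.09  0.02 -0.05]
```

```bash

python3 -m handwheel '[[0.07,0,-0.07,-0.25,0.51,-0.67],[0.08,0,-0.07,-0.25,0.51,-0.67],[0.08,0,-0.07,-0.25,0.51,-0.67],[0.08,0,-0.07,-0.25,0.51,-0.67],[0.08,0,-0.06,-0.25,0.51,-0.67],[0.09,0,-0.06,-0.25,0.51,-0.67],[0.09,0,-0.06,-0.25,0.51,-0.67],[0.09,0,-0.05,-0.25,0.51,-0.67]]'
cat >> srch.py <<'E'
UP=np.array([.487,-.167,.158])
def back(n,pt=UP):
    s=log(); p=s["position"]; M=Rm(s["ee_rot"]); rv=R.from_matrix(M.T@MG).as_rotvec(); d=(pt-p)/.02
    print("turn/row",(rv/n/np.radians(4)).round(2))
    for k in range(n): print((R.from_rotvec(rv*k/n).as_matrix().T@M.T@d/n).round(2),end=" ")
    print()
E
python3 - <<'E'
from srch import *
units(); back(20)
E
```

```text
clock: 23.4
position: [0.4867, 0.1638, 0.1772]
ee_rot: [-2.202, -0.618, -0.465]
force: [0.5, 0.1, -1.3]
width: 0.686
gripper_force: 40.0
t 23.40 p [0.4867 0.1638 0.1772] z [ 0.126  0.771 -0.624] y [ 0.566 -0.573 -0.593] x [0.814 0.279 0.509] q [-0.06  0.45  0.27  2.19 -1.25  1.11  0.12] w 0.686 gf 40.0 F [ 0.5  0.1 -1.3]
turn/row [ 0.2   0.17 -0.67]
[-0.25  0.5  -0.61] [-0.27  0.48 -0.62] [-0.28  0.46 -0.63] [-0.3   0.44 -0.64] [-0.31  0.42 -0.65] [-0.32  0.39 -0.66] [-0.33  0.37 -0.67] [-0.34  0.34 -0.67] [-0.35  0.32 -0.68] [-0.35  0.29 -0.69] [-0.36  0.27 -0.7 ] [-0.36  0.24 -0.71] [-0.36  0.21 -0.71] [-0.36  0.19 -0.72] [-0.36  0.16 -0.73] [-0.36  0.13 -0.74] [-0.35  0.11 -0.74] [-0.35  0.08 -0.75] [-0.34  0.05 -0.75] [-0.34  0.03 -0.76]
```

```bash

python3 -m handwheel '[[-0.25,0.5,-0.61,0.2,0.17,-0.67],[-0.27,0.48,-0.62,0.2,0.17,-0.67],[-0.28,0.46,-0.63,0.2,0.17,-0.67],[-0.3,0.44,-0.64,0.2,0.17,-0.67],[-0.3,0.42,-0.65,0.2,0.17,-0.67],[-0.32,0.4,-0.66,0.2,0.17,-0.67],[-0.33,0.37,-0.67,0.2,0.17,-0.67],[-0.34,0.34,-0.67,0.2,0.17,-0.67]]'
python3 -m handwheel '[[-0.35,0.32,-0.68,0.2,0.17,-0.67],[-0.35,0.3,-0.7,0.2,0.17,-0.67],[-0.36,0.27,-0.7,0.2,0.17,-0.67],[-0.36,0.24,-0.7,0.2,0.17,-0.67],[-0.36,0.2,-0.7,0.2,0.17,-0.67],[-0.36,0.2,-0.7,0.2,0.17,-0.67],[-0.36,0.16,-0.7,0.2,0.17,-0.67],[-0.36,0.13,-0.74,0.2,0.17,-0.67]]'
python3 - <<'E'
from srch import *
units(); back(5)
E
```

```text
clock: 24.07
position: [0.4871, 0.0302, 0.1695]
ee_rot: [-1.948, -0.985, -0.703]
force: [0.2, 0.6, -2.3]
width: 0.69
gripper_force: 40.0
clock: 24.73
position: [0.488, -0.1012, 0.1611]
ee_rot: [-1.634, -1.317, -0.917]
force: [0.3, 0.6, -1.4]
width: 0.686
gripper_force: 40.0
t 24.73 p [ 0.488  -0.1012  0.1611] z [ 0.042  0.919 -0.393] y [ 0.982 -0.111 -0.155] x [0.186 0.38  0.906] q [ 0.52  0.82  0.23  1.75 -0.93  1.65  1.02] w 0.686 gf 40.0 F [ 0.3  0.6 -1.4]
turn/row [ 0.13  0.15 -0.53]
[-0.28  0.07 -0.59] [-0.28  0.05 -0.6 ] [-0.27  0.04 -0.6 ] [-0.27  0.02 -0.6 ] [-0.26  0.01 -0.61]
```

```bash

python3 -m handwheel '[[-0.35,0.1,-0.74,0.2,0.17,-0.67],[-0.35,0.1,-0.75,0.2,0.17,-0.67],[-0.34,0.05,-0.75,0.2,0.17,-0.67],[-0.34,0,-0.75,0.2,0.17,-0.67],[0,0,0,0,0,0],[0,0,0,0,0,0]]'
python3 - <<'E'
from srch import *
units([.487,-.168,.060],MG)
E
```

```text
clock: 25.23
position: [0.4882, -0.1672, 0.157]
ee_rot: [-1.46, -1.465, -1.013]
force: [-0.5, 0.5, -1.5]
width: 0.686
gripper_force: 40.0
t 25.23 p [ 0.4882 -0.1672  0.157 ] z [-0.008  0.938 -0.346] y [ 1.     0.006 -0.004] x [0.002 0.346 0.938] q [ 0.62  0.91  0.19  1.56 -0.85  1.78  1.17] w 0.686 gf 40.0 F [-0.5  0.5 -1.5]
units [-4.57 -0.04  1.64]
turn [-0.11  0.06 -0.03]
```

```bash

python3 -m handwheel '[[-0.6,0,0.2,0,0,0],[-0.8,0,0.3,0,0,0],[-0.9,0,0.3,0,0,0],[-0.9,0,0.3,0,0,0],[-0.8,0,0.3,0,0,0],[-0.6,0,0.2,-0.1,0,0],[0,0,0,0,0,0],[0,0,0,0,0,0]]'
python3 - <<'E'
from srch import *
units([.487,-.168,.0442],MG)
E
```

```text
clock: 25.9
position: [0.4877, -0.1674, 0.0598]
ee_rot: [-1.463, -1.463, -1.02]
force: [0.3, -0.2, -0.4]
width: 0.69
gripper_force: 40.0
t 25.90 p [ 0.4877 -0.1674  0.0598] z [-0.002  0.939 -0.345] y [ 1.     0.001 -0.002] x [0.001 0.345 0.939] q [ 0.63  1.06  0.18  1.55 -0.86  1.69  1.26] w 0.690 gf 40.0 F [ 0.3 -0.2 -0.4]
units [-0.74 -0.04  0.24]
turn [-0.03  0.04 -0.02]
```

```bash

python3 -m handwheel '[[-0.35,0,0.13,0,0,0],[-0.2,0,0.07,0,0,0],[0,0,0,0,0,0],[0,0,0,0,0,0]]'
python3 -m handwheel '[[-0.1,0,0.04,0,0,0],[0,0,0,0,0,0],[0,0,0,0,0,0]]'
python3 - <<'E'
from srch import *
units([.487,-.168,.0442],MG)
E
```

```text
clock: 26.23
position: [0.4883, -0.1681, 0.0489]
ee_rot: [-1.463, -1.466, -1.02]
force: [0.3, 0.6, -1.9]
width: 0.685
gripper_force: 40.0
clock: 26.48
position: [0.4882, -0.1681, 0.0467]
ee_rot: [-1.464, -1.466, -1.02]
force: [-0.2, 0.1, -2.6]
width: 0.686
gripper_force: 40.0
t 26.48 p [ 0.4882 -0.1681  0.0467] z [-0.001  0.938 -0.346] y [1.    0.001 0.   ] x [-0.001  0.346  0.938] q [ 0.63  1.07  0.18  1.55 -0.86  1.68  1.27] w 0.686 gf 40.0 F [-0.2  0.1 -2.6]
units [-0.12 -0.06  0.05]
turn [-0.01  0.06  0.01]
```

```bash

for i in 1 2 ; do python3 -m handwheel '[[-0.06,0,0.02,0,0,0],[0,0,0,0,0,0],[0,0,0,0,0,0]]' | grep -E "pos|force"; done
```

```text
position: [0.4882, -0.1681, 0.0453]
force: [-0.2, -0.5, -1.3]
gripper_force: 40.0
position: [0.4882, -0.168, 0.0444]
force: [-0.4, 0.3, 1.9]
gripper_force: 40.0
```

```bash

python3 -m handwheel '[[0,0,0,0,0,0],[0,0,0,0,0,0],[0,0,0,0,0,0],[0,0,0,0,0,0],[0,0,0,0,0,0],[0,0,0,0,0,0],[0,0,0,0,0,0]]' 1
python3 -m handwheel '[[0.3,0,-0.1,0,0,0],[0.6,0,-0.2,0,0,0],[0.85,0,-0.3,0,0,0],[0.85,0,-0.3,0,0,0],[0.85,0,-0.3,0,0,0],[0.85,0,-0.3,0,0,0],[0.85,0,-0.3,0,0,0],[0.85,0,-0.3,0,0,0]]' 1
python3 -m handwheel '[[0.8,0,-0.3,0,0,0],[0.8,0,-0.3,0,0,0],[0.6,0,-0.2,0,0,0],[0,0,0,0,0,0]]' 1
python3 - <<'E'
from srch import *
units()
c=get_image("top"); t=c["image"]
for l,z in [("cup_mouth",.078),("lid_knob",.03),("tub",0),("dispenser",0),("boards",0),("brush",0)]:
    for r in place_of(l,"top")[:3]: 
        u,v=np.array(r["point"])*[640,400]; print(l,round(r["score"],2),u.round(1),v.round(1),ray(c,u,v,z).round(3))
w=get_image("wrist")["image"]; s=get_image("scene")["image"]
def up(I,x,y,f,a,b): return cv2.resize(I[y:y+b,x:x+a,::-1],None,fx=f,fy=f,interpolation=cv2.INTER_CUBIC)
A=np.vstack([up(t,220,170,2,200,150),up(s,200,110,2,200,150)]); B=up(t,215,175,5,80,80); B=np.vstack([B,np.zeros((200,400,3),np.uint8)])
B[400:600]=up(w,240,80,2,200,100); cv2.imwrite("pics/fin.png",np.hstack([A,B]))
E
```

```text
clock: 27.57
position: [0.4882, -0.1681, 0.044]
ee_rot: [-1.463, -1.465, -1.02]
force: [0.1, -0.0, -0.5]
width: 0.999
gripper_force: 0.0
clock: 28.23
position: [0.4881, -0.1659, 0.1733]
ee_rot: [-1.463, -1.466, -1.021]
force: [0.2, 0.7, 0.4]
width: 0.997
gripper_force: 0.0
clock: 28.57
position: [0.4886, -0.1662, 0.2209]
ee_rot: [-1.464, -1.469, -1.022]
force: [0.6, 0.3, -0.5]
width: 1.004
gripper_force: 0.0
t 28.57 p [ 0.4886 -0.1662  0.2209] z [-0.     0.938 -0.348] y [1.    0.001 0.004] x [-0.004  0.348  0.938] q [ 0.61  0.82  0.2   1.56 -0.86  1.84  1.1 ] w 1.004 gf 0.0 F [ 0.6  0.3 -0.5]
cup_mouth 0.89 402.4 305.2 [ 0.305 -0.23   0.078]
cup_mouth 0.79 388.1 232.2 [ 0.483 -0.194  0.078]
cup_mouth 0.73 255.1 198.9 [0.558 0.141 0.078]
lid_knob 0.98 179.2 255.1 [0.415 0.335 0.03 ]
lid_knob 0.3 249.3 197.1 [0.57  0.163 0.03 ]
tub 0.96 255.5 216.4 [0.523 0.148 0.   ]
dispenser 0.77 300.3 128.7 [0.768 0.037 0.   ]
boards 0.84 169.6 172.9 [0.635 0.384 0.   ]
brush 0.84 457.3 193.8 [ 0.598 -0.39   0.   ]
```

View pics/fin.png

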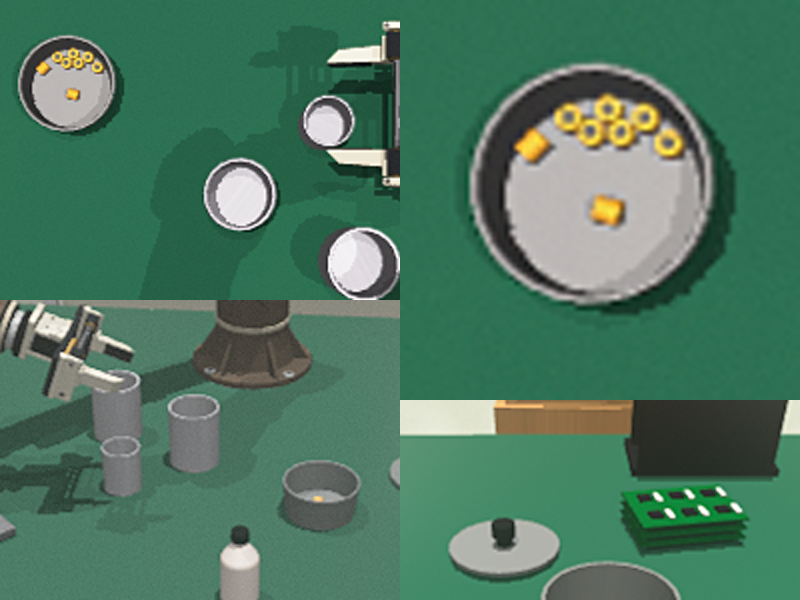

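The composite shows all eight spacers in the tub: six standing, two lying. The cup is empty and upright (top crop 328,121), the lid lies flat with its knob up, and the bystanders are in place. I'll hand it in.

```bash
python3 -c "
from cell import *
print(sign_off())"
```

```text
the job is handed in; nothing more can be done
None
```

The job is handed in at about 29 s of the 61 s limit: the lid lies flat on the bench with its knob up and clear of the tub, all eight spacers are in the tub, the empty cup stands upright on the bench, and the boards, dispenser and brush are undisturbed.

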